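Repack the tea case and shut its lid

ROBOT

A 6-joint arm with a two-finger parallel gripper is mounted at the origin on the work surface. World frame = base frame: x ahead of the robot, y to its left, z up, the work surface at z = 0. Lengths are in m, angles in rad, forces in N, time in s.
With the tool pointing down it reaches from about 0.35 to 0.775 m from the base axis. Payload 5.5 kg.
Tool frame: the origin (TCP) lies at the very end of the fingers, on their centre line; the grasp point (between the pads) lies 19 mm behind it; y points along the fingers, z is the direction in which the jaws open and shut, and the axes are right-handed (so a half turn about y gives the same grasp; the last joint's range is limited). The gripper opens to 85 mm and grips with 20 to 120 N. Pads are 22 mm wide; open, the fingers measure 114 mm over their backs; the gripper's body (76 mm by 85 mm) begins 54 mm behind the grasp point. The pads swing forward as they close: fully open they stand 13 mm farther back than shut.
Start: joints at [-1.332, 0.313, 0.046, 1.304, 0, 1.431], TCP at [0.213, -0.534, 0.192] pointing down, gripper open.
Joint ranges: [-2.76, 2.76], [-0.86, 1.69], [-1.03, 1.26], [-2.2, 2.34], [-1.47, 1.5], [-3.14, 3.14]. Speed limits (rad/s): [2.57, 2.57, 3.14, 3.14, 3.14, 3.14].

INTERFACE

Orientations are given as a unit quaternion [w, x, y, z].
In Python, from workcell import env gives the robot as it stands.
- The arm moves only by the shell command python3 -m inch 'ROWS' [OPENING] [FORCE]. ROWS is JSON, a list that holds one entry, the list of rows, each a list of 4 numbers: the shift along the tool's x, y, z in mm, then the turn about the tool's y in degrees. In form: [[[tx, ty, tz, spin], ...]]. A call has 1 to 10 rows; each row is the pose to reach, as a shift and turn from the pose commanded when the call began, along the tool's axes at that moment; what a row does not reach only later rows make up. A row lasts 1/10 s, in which the tool goes at most 50 mm and 8.59 degrees, less where a joint would pass 70% of its speed; a pose out of reach is approached as far as the arm can. A call with a gripper value outside its range is refused whole. OPENING is the finger opening in mm, from 0 to 85.4, set as the call begins (- or left out, the last holds). The fingers move at their own pace and stop on an object; FORCE is the grip in N (left out, the last holds). Time passes only in rows, so rows that repeat a pose let the fingers close. It gives the time, the measured TCP pose, the force and the opening at its end, in the units of the state.
- env.get_state(): the state, without advancing time (a new reading comes with each control period).
- env.read_camera(name): name is "side" or "top"; returns the picture (480x640x3 uint8, blue, green, red); there is no depth.
- env.camera_model(name): a dict with "fx", "fy", "cx", "cy" (pixels), "R" (3x3) and "t" (3): a world point X has camera coordinates R X + t. Camera axes: x right, y down, z forward; pixel columns grow to the right and rows downward; lengths in m; the calibration is good to about 2 mm. A picture is of the moment at which its call begins. camera_model takes no time and is no camera call.
- env.hand_in(): hands the job in, once; it reports no verdict.
The state is a dict: "clock": time; "joint_pos": joint angles; "qvel": joint speeds; "tau": joint torques, N m; "tcp_pos": TCP position; "orientation": TCP orientation; "wrist_force": force on the tool from outside, world axes, zero at the start; "ft_torque": the same for the moment, N m; "finger_gap": finger opening in m.
Only numpy, scipy, OpenCV 4.12 (cv2) and the standard library are available. Lean on these libraries where they do the work, as an engineer would, in place of code of your own. Each camera call takes 0.05 s, during which the arm holds its last target.

TASK

In the open tea case the white teacup and the red stopper sit in each other's pockets and the steel strainer is still out on the counter. Swap the cup and the stopper, using the empty pocket or another free spot on the way, so that the cup stands in the middle of the low blue pad and the stopper in the middle of the high green pad, put the strainer in the middle of the yellow pad, all upright as they stand now, and when nothing is above the rim close the clear lid fully. Do not tip the cup over, and leave the jug where it is.

Things in the scene. Friction and masses are not known exactly. Their poses are not given: they have to be found in the camera images.
- cup: White handleless ceramic teacup, round, 52 tall, 58 across the rim, 50 across at 16 above the foot, 42 across the foot, about 0.12 kg. Starts on the green pad in the case. Origin: centre of its underside; z up. Can be gripped across the outside, fingertips about 16 above its foot.
- stopper: Red silicone stopper: a round flange 52 across and 8 thick with a round grip 30 across on top, 26 tall in all, 0.04 kg. Starts on the blue pad in the case, flange down. Origin: centre of its underside; z up. Grip it by the 30 mm part, above the flange.
- strainer: Round stainless strainer basket without a handle, perforated floor, 34 tall, 62 across the rim, 56 across at 26 above its foot, 48 across the foot, about 0.08 kg. Starts mouth up on the bare counter, left or right of the case. Origin: centre of its underside; z up.
- pad_blue: Fixed blue pad on the floor of the case, 146 (x, depth of the case) by 100 (y), 5 thick: the deep pocket, place of the teacup. Origin: centre of its underside, so its top is 5 above the origin (10 above the counter). Which of the three pockets it lies in changes.
- pad_yellow: Fixed yellow pad on the floor of the case, 146 by 100, 25 thick: the middle pocket in height, empty at the start, place of the strainer. Origin: centre of its underside, top 25 above it (30 above the counter). Which pocket it lies in changes.
- pad_green: Fixed green pad on the floor of the case, 146 by 100, 40 thick: the shallow pocket, place of the stopper. Origin: centre of its underside, top 40 above it (45 above the counter). Which pocket it lies in changes.
- case: Fixed brown open case, 160 (x) by 330 (y), 75 tall, walls 5 thick, three pockets in a row along its y at -105, 0 and +105 with no walls between them. Origin: centre of its underside, on the counter; its z up, its x points away from the robot towards the hinge. A thing that stands more than 75 above the counter keeps the lid from closing.
- case_lid (a joint): Hinge of the clear lid, rad: 0 closed flat on the rim, grows as it opens, 1.57 upright, at most 1.95, leaning back. Starts open. Stiff, stays where left (0.2 N m, 1 to 2 N at the free edge): push it all the way down. Hinge line: along the case's y, 80 along +x and 75.5 above the case's origin, at the lid's underside. Lid 160 from hinge to free edge, 330 wide, 6 thick, 0.15 kg.
- case_lid_handle (a point): Outer end of the black knob on the lid's top face, in the middle of its width; the knob's stem stands 130 from the hinge line and this point is 41 from the lid's underside (35 above its top face). With the lid upright it points away from the robot.
- jug: Clear plastic jug with white snap-latch lid and a handle to its -x side, about 90 across (130 with the handle), 162 tall, 0.4 kg. Stands on the counter on the other side of the case from the strainer. Origin: centre of its underside. A bystander: leave it.
Not all that is in view belongs to the job. Leave any black or orange look-alike of the cup alone.

How it is judged:
By the outcome, as a careful person would: the job done as asked, in the order asked, and still so for the second after the job is handed in, with the robot touching nothing.
It also fails if it takes over 134 s, if anything falls off the work surface, if the arm or the gripper's body presses on something with over 40 N, if the wrist force passes 120 N, or if a joint passes its speed limit or range.

## Working session

There is one attempt and no reset: what is moved stays moved. The work goes in short steps, Python scripts to look and compute and a shell command to move; the robot and the scene stay as the last step left them, time stands still between calls to the robot, and variables do not carry over. Pictures are saved under pics/ and viewed, and the job is handed in when it is done.

```bash
ls; mkdir -p pics; python3 - <<'E'
from workcell import env
import cv2
s=env.get_state(); print(s)
for n in ("side","top"):
    cv2.imwrite(f"pics/{n}0.png",env.read_camera(n)); print(n,env.camera_model(n))
E
```

```text
pics
{'clock': 0.0, 'joint_pos': array([-1.33160467e+00,  3.13999553e-01,  4.49894629e-02,  1.30358799e+00,
       -3.77160241e-06,  1.43120292e+00]), 'qvel': array([-0.00058518, -0.00068432,  0.00015659, -0.00070438, -0.00095057,
       -0.00030553]), 'tau': array([-2.08617882e-05, -4.80629468e+01,  2.98530793e+01,  1.95991178e-02,
       -3.57660099e-05,  1.30062936e-06]), 'tcp_pos': array([ 0.21248692, -0.53368252,  0.1906137 ]), 'orientation': array([ 0.13308847, -0.13315456,  0.69509873, -0.69382641]), 'wrist_force': array([-0.16291599, -0.88649963,  0.54498688]), 'ft_torque': array([0.02715523, 0.0048416 , 0.03118635]), 'finger_gap': 0.08570316884280954}
side {'fx': 497.7227162211311, 'fy': 497.7227162211311, 'cx': 319.0267734522044, 'cy': 244.638100385793, 'R': array([[-0.70200433, -0.71215367, -0.00520295],
       [-0.33069174,  0.33243182, -0.88325085],
       [ 0.63073996, -0.61832534, -0.46887191]]), 't': array([0.32803519, 0.25052868, 0.67695664])}
top {'fx': 515.4857442056393, 'fy': 515.4857442056393, 'cx': 323.9447156468222, 'cy': 231.70202800974212, 'R': array([[-0.01935527, -0.99971061,  0.01428562],
       [-0.99778434,  0.01840436, -0.06393505],
       [ 0.06365363, -0.01549144, -0.99785181]]), 't': array([0.00186217, 0.48159144, 1.03532261])}
```

View pics/side0.png

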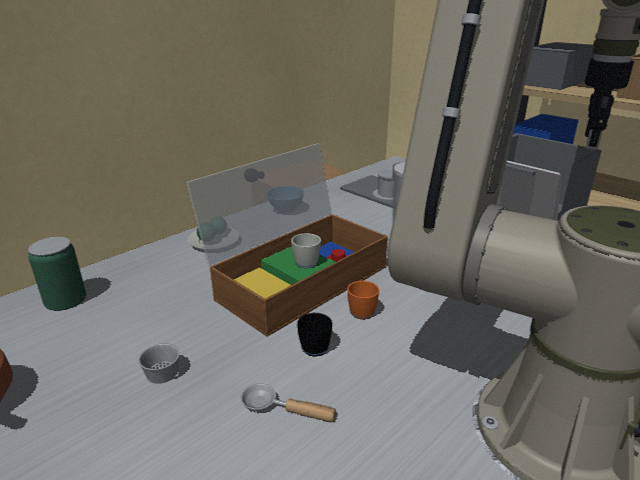

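View pics/top0.png

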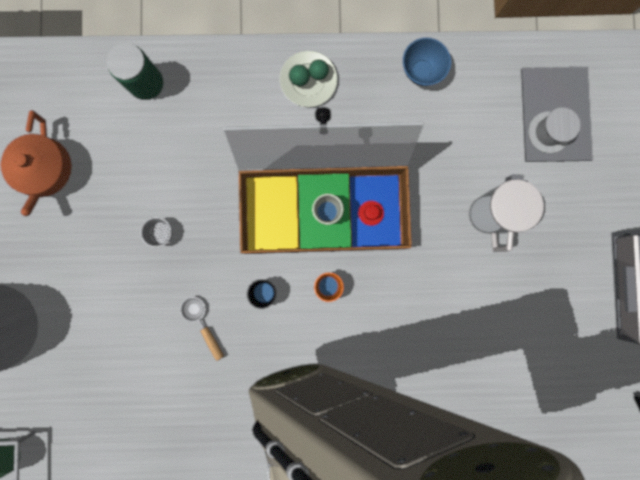

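The top picture shows yellow at left (275,212), green in the middle (325,210) with the cup at (328,209), and blue at right (378,210) with the stopper at (371,212). The strainer is at (158,232) and the jug at (515,205). I'll zoom in to measure.

```bash
cat > h.py <<'E'
from workcell import env
import cv2, numpy as np
from scipy.spatial.transform import Rotation as Rn
def proj(n,P):
    m=env.camera_model(n); c=np.array(m["R"])@np.array(P,float).T+np.array(m["t"])[:,None] if np.ndim(P)>1 else (np.array(m["R"])@np.array(P,float)+np.array(m["t"]))
    return np.array([m["fx"]*c[0]/c[2]+m["cx"],m["fy"]*c[1]/c[2]+m["cy"]]).T
def ray(n,u,v,z):
    m=env.camera_model(n);R=np.array(m["R"]);t=np.array(m["t"])
    o=-R.T@t; d=R.T@np.array([(u-m["cx"])/m["fx"],(v-m["cy"])/m["fy"],1])
    return o+d*(z-o[2])/d[2]
def crop(src,dst,x0,y0,x1,y1,k):
    im=cv2.imread(src)[y0:y1,x0:x1]; cv2.imwrite(dst,cv2.resize(im,None,fx=k,fy=k,interpolation=cv2.INTER_CUBIC))
def tool():
    s=env.get_state(); R=Rn.from_quat(np.roll(s["orientation"],-1)).as_matrix()
    return s["tcp_pos"],R,s
def go(target,yaw_z=None):
    "shift in tool mm to world target; spin deg to make tool z along angle yaw_z(deg, world), mod 180"
    p,R,s=tool(); d=R.T@(np.array(target)-p)*1000
    print("t",s["clock"],"tcp",p.round(4),"shift",d.round(1),"zaxis",R[:,2].round(3),"yax",R[:,1].round(3),"j6",s["joint_pos"][5].round(2))
    if yaw_z is not None:
        a=np.radians(yaw_z); z=R.T@np.array([np.cos(a),np.sin(a),0])
        sp=np.degrees(np.arctan2(z[0],z[2])); print("spin",(sp+90)%180-90)
E
python3 - <<'E'
from h import *
crop("pics/top0.png","pics/t0c.png",220,150,430,270,3.8)
crop("pics/top0.png","pics/t0d.png",120,190,220,270,6)
for a in [(238,170),(410,166),(412,249),(240,253)]: print(a,ray("top",*a,0.075).round(4))
print("cup",ray("top",328,209,.097),"stop",ray("top",371,212,.036),"str",ray("top",156,232,.034))
E
```

```text
(238, 170) [0.6003 0.1575 0.075 ]
(410, 166) [ 0.6025 -0.176   0.075 ]
(412, 249) [ 0.4413 -0.175   0.075 ]
(240, 253) [0.4399 0.155  0.075 ]
cup [ 0.51907187 -0.01444812  0.097     ] stop [ 0.51807747 -0.10206385  0.036     ] str [0.48593189 0.32771442 0.034     ]
```

View pics/t0c.png

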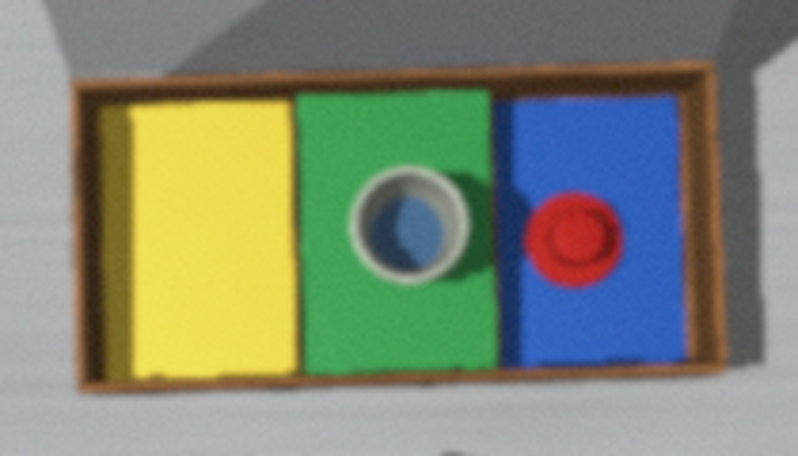

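View pics/t0d.png

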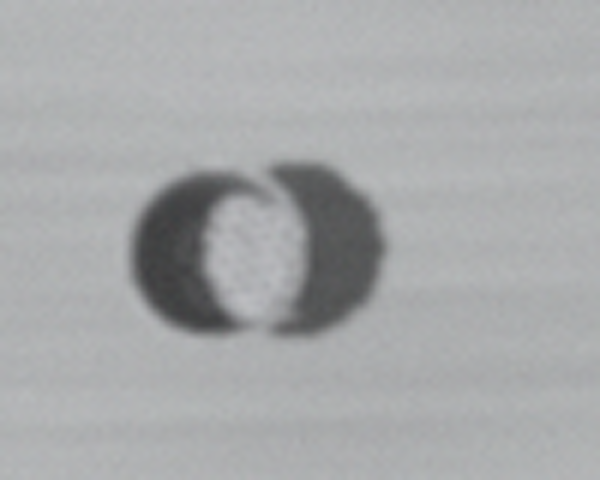

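```bash
cat > ov.py <<'E'
from h import *
def poly(im,n,P,x0,y0,k,col):
    q=((proj(n,np.array(P))-[x0,y0]+.5)*k-.5); cv2.polylines(im,[np.round(q*8).astype(int)],True,col,1,cv2.LINE_AA,3)
def circ(x,y,z,d):
    a=np.linspace(0,2*np.pi,49)[:-1]; return np.c_[x+d/2*np.cos(a),y+d/2*np.sin(a),0*a+z]
def rect(cx,cy,yaw,z,a,b,ox=0,oy=0):
    c,s=np.cos(yaw),np.sin(yaw)
    return [(cx+c*(u*a/2+ox)-s*(v*b/2+oy),cy+s*(u*a/2+ox)+c*(v*b/2+oy),z) for u,v in [(-1,-1),(-1,1),(1,1),(1,-1)]]
E
python3 - <<'E'
from ov import *
C=lambda u,v,k,x0,y0:((u+.5)/k-.5+x0,(v+.5)/k-.5+y0)
T=lambda u,v,z:ray("top",*C(u,v,3.8,220,150),z)
cs=np.array([T(*p,.075) for p in [(72,82),(715,63),(724,370),(80,391)]]); print(cs)
ctr=cs[:,:2].mean(0); e1=(cs[0]+cs[3]-cs[1]-cs[2])[:2]; yaw=np.arctan2(-e1[0],e1[1]); print("case",ctr,np.degrees(yaw))
cup=T(409,225,.097); st=T(577,235,.036); stf=T(574,239,.018); sr=ray("top",*C(218,252,6,120,190),.034)
print(cup,st,stf,sr)
for n,x0,y0,x1,y1,k in [("top",220,150,430,270,3.8),("side",200,130,400,330,4-1),("side",120,320,220,400,6),("top",120,190,220,270,6)]:
    im=cv2.imread(f"pics/{n}0.png")[y0:y1,x0:x1]; im=cv2.resize(im,None,fx=k,fy=k,interpolation=cv2.INTER_CUBIC)
    poly(im,n,rect(*ctr,yaw,.075,.16,.33),x0,y0,k,(255,0,255))
    poly(im,n,rect(*ctr,yaw,.045,.146,.1),x0,y0,k,(255,0,255))
    for P in [circ(cup[0],cup[1],.097,.058),circ(stf[0],stf[1],.010,.052),circ(stf[0],stf[1],.036,.03),circ(sr[0],sr[1],.034,.062),circ(sr[0],sr[1],0,.048)]: poly(im,n,P,x0,y0,k,(0,255,255))
    cv2.imwrite(f"pics/ov_{n}_{x0}.png",im)
E
```

```text
[[ 0.59789202  0.15636642  0.075     ]
 [ 0.60220685 -0.17166393  0.075     ]
 [ 0.44520141 -0.1715546   0.075     ]
 [ 0.44076395  0.15372985  0.075     ]]
case [ 0.52151606 -0.00828057] 0.7675311300698731
[ 0.51939567 -0.01306488  0.097     ] [ 0.51912066 -0.10304196  0.036     ] [ 0.51882148 -0.103337    0.018     ] [0.48676714 0.32788086 0.034     ]
```

```bash
python3 - <<'E'
import cv2,numpy as np
a=cv2.imread("pics/ov_side_120.png");b=cv2.imread("pics/ov_top_120.png")
h=np.hstack([a,b]);cv2.imwrite("pics/ov_str.png",cv2.resize(h,(800,int(h.shape[0]*800/h.shape[1]))))
E
```

```text
(no output)
```

View pics/ov_top_220.png

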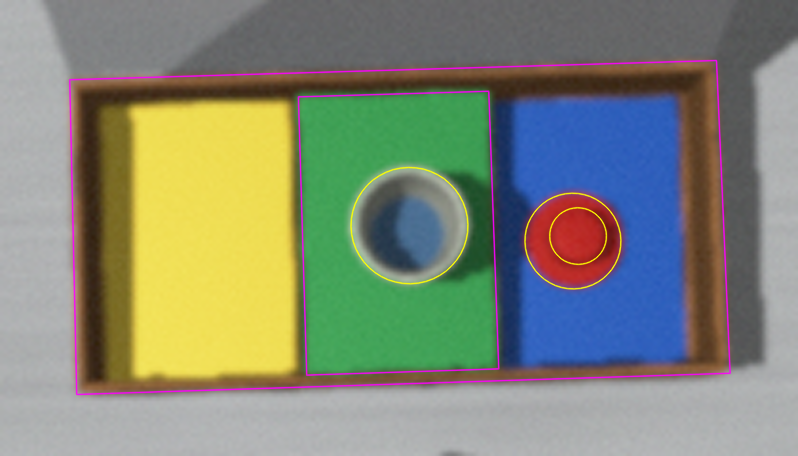

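View pics/ov_side_200.png

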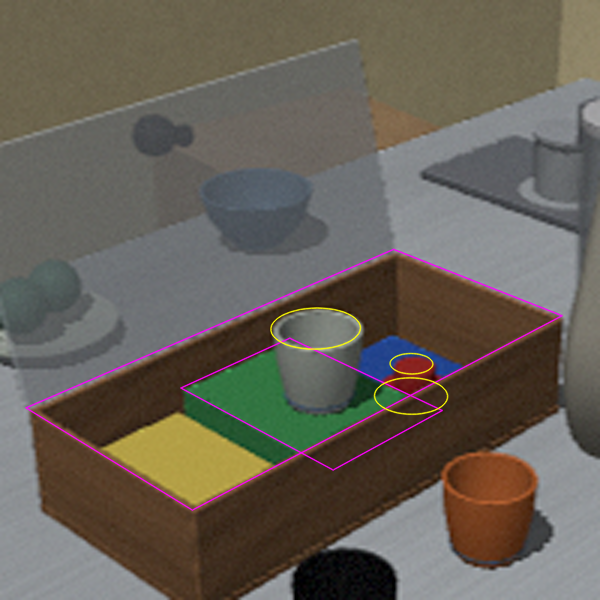

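View pics/ov_str.png

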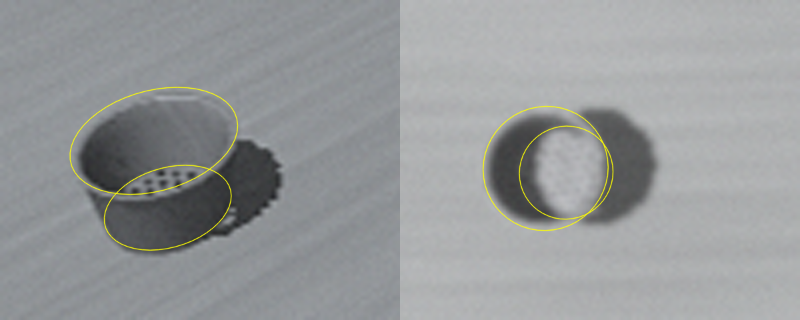

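```bash
python3 - <<'E'
from h import *
go([0.519,-0.1033,0.12],0.8)
print("jug",ray("top",517,205,.162))
for n,pts in (("top",[(226,130),(421,126)]),("side",[(190,182),(323,146)])):
  for th in (1.57,1.65,1.7,1.75,1.8,1.85,1.9,1.95):
    x=.6015-.16*np.cos(th);z=.0755+.16*np.sin(th)
    print(n,th,[proj(n,[x-.0134*y,y-.0083+.001,z]).round(1).tolist() for y in(.165,-.165)])
E
```

```text
t 0.1 tcp [ 0.2125 -0.5337  0.1907] shift [-443.9   71.3 -286.5] zaxis [ 0.37  -0.929 -0.002] yax [-0.     0.002 -1.   ] j6 1.43
spin -69.09849554834977
jug [ 0.51320588 -0.3473062   0.162     ]
top 1.57 [[222.8, 152.5], [425.5, 146.6]]
top 1.65 [[222.8, 144.8], [425.2, 139.0]]
top 1.7 [[222.9, 140.1], [424.9, 134.3]]
top 1.75 [[223.0, 135.5], [424.6, 129.7]]
top 1.8 [[223.1, 131.0], [424.3, 125.3]]
top 1.85 [[223.3, 126.7], [423.9, 121.0]]
top 1.9 [[223.5, 122.5], [423.4, 116.9]]
top 1.95 [[223.8, 118.5], [422.9, 112.9]]
side 1.57 [[197.9, 184.0], [331.2, 143.4]]
side 1.65 [[193.9, 182.4], [326.9, 142.4]]
side 1.7 [[191.4, 181.7], [324.3, 142.0]]
side 1.75 [[189.0, 181.2], [321.7, 141.9]]
side 1.8 [[186.8, 181.0], [319.1, 141.9]]
side 1.85 [[184.6, 180.9], [316.6, 142.1]]
side 1.9 [[182.5, 181.1], [314.2, 142.4]]
side 1.95 [[180.4, 181.5], [311.8, 143.0]]
```

```bash
python3 -m inch '[[[0,-45,0,0],[0,-70,0,0],[-444,-70,-286,-69],[-444,-70,-286,-69],[-444,-70,-286,-69],[-444,-70,-286,-69],[-444,-70,-286,-69],[-444,-70,-286,-69],[-444,-70,-286,-69],[-444,-70,-286,-69]]]' 85; python3 - <<'E'
from h import *
go([0.519,-0.1033,0.08],0.8)
E
```

```text
clock: 1.1
tcp_pos: [0.4456, -0.2067, 0.2613]
orientation: [-0.503, 0.503, -0.497, 0.496]
wrist_force: [0.8, -1.0, 0.1]
finger_gap: 0.0852
t 1.1 tcp [ 0.4456 -0.2067  0.2613] shift [-102.4  181.3   74.9] zaxis [ 1.     0.014 -0.   ] yax [-0.  0. -1.] j6 0.96
spin -0.00423828194516318
```

```bash
python3 -m inch '[[[-102,0,75,0],[-102,0,75,0],[-102,100,75,0],[-102,160,75,0],[-102,160,75,0],[-102,160,75,0],[-102,160,75,0],[-102,160,75,0],[-102,160,75,0]]]' 50; python3 - <<'E'
from h import *
go([0.519,-0.1033,0.021],0.8)
cv2.imwrite("pics/s1.png",env.read_camera("side")); crop("pics/s1.png","pics/s1c.png",200,130,400,330,3)
E
```

```text
clock: 2.0
tcp_pos: [0.5212, -0.1073, 0.1044]
orientation: [0.503, -0.501, 0.497, -0.5]
wrist_force: [-0.5, 0.5, 0.2]
finger_gap: 0.05
t 2.0 tcp [ 0.5212 -0.1073  0.1044] shift [-4.2 83.3 -2.6] zaxis [1.    0.007 0.005] yax [ 0.005 -0.002 -1.   ] j6 1.21
spin -0.3817245445776223
```

View pics/s1c.png

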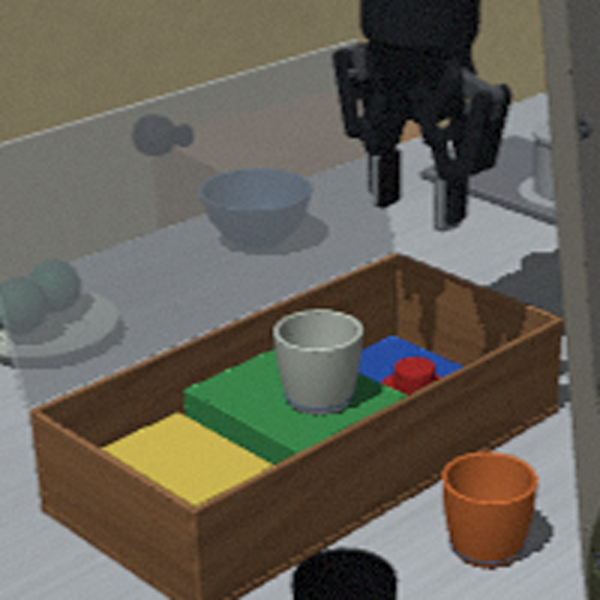

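The open fingers hang at about crop (415,215), clear of the cup, with the stopper straight below. I'll descend now.

```bash
python3 -m inch '[[[-4,0,-2,0],[-4,40,-2,0],[-4,70,-2,0],[-4,83,-2,0],[-4,83,-2,0],[-4,83,-2,0]]]' 50; python3 - <<'E'
from h import *
go([0.519,-0.1033,0.021],0.8)
cv2.imwrite("pics/s2.png",env.read_camera("side")); crop("pics/s2.png","pics/s2c.png",270,170,400,270,5)
cv2.imwrite("pics/t2.png",env.read_camera("top")); crop("pics/t2.png","pics/t2c.png",220,150,430,270,3.8)
E
```

```text
clock: 2.65
tcp_pos: [0.5177, -0.1023, 0.0194]
orientation: [0.502, -0.502, 0.498, -0.498]
wrist_force: [-0.1, 0.3, -0.3]
finger_gap: 0.0498
t 2.65 tcp [ 0.5177 -0.1023  0.0194] shift [ 1.  -1.6  1.3] zaxis [1.    0.008 0.001] yax [ 0.001 -0.    -1.   ] j6 1.22
spin -0.3459973503096023
```

View pics/s2c.png

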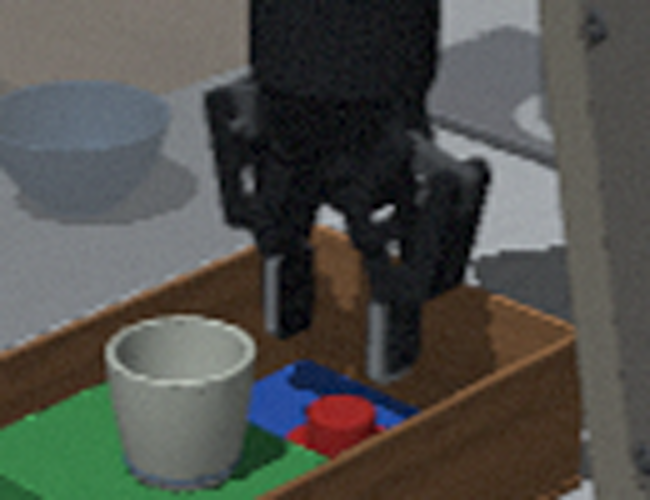

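```bash
python3 - <<'E'
from h import *
for z in (.0194,.03,.04): print(proj("side",[.5177,-.1023,z]))
print(proj("side",[.5188,-.1033,.036]),proj("side",[.5188,-.1033,.010]))
s=env.get_state();print(s["joint_pos"],s["tcp_pos"],s["orientation"])
E
```

```text
[336.6081091  257.90258604]
[336.66503995 253.53849938]
[336.7192433  249.38349175]
[336.64701266 250.71230416] [336.50832872 261.39149222]
[-3.47249982e-01  3.38639546e-01 -3.62449246e-01  8.66851808e-01
 -6.64067402e-05  1.21555946e+00] [ 0.51843645 -0.10257589  0.02009324] [ 0.5023956  -0.50158879  0.49707296 -0.49892467]
```

View pics/t2c.png

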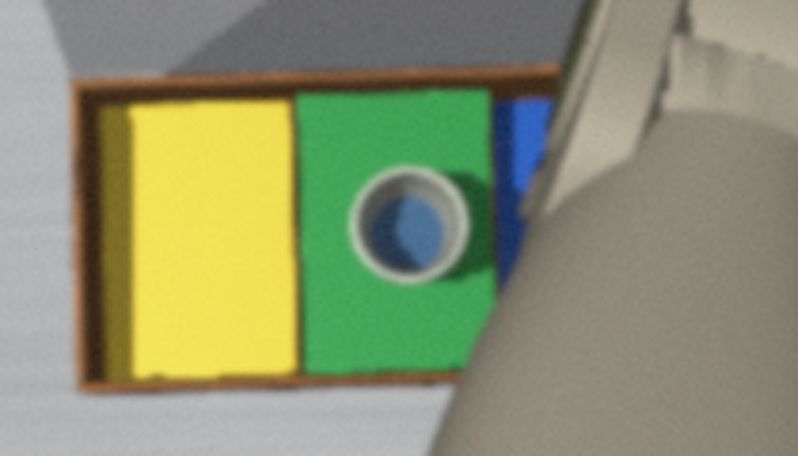

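```bash
python3 - <<'E'
from h import *
cv2.imwrite("pics/s3.png",env.read_camera("side")); crop("pics/s3.png","pics/s3c.png",270,170,400,270,5)
E
```

```text
(no output)
```

View pics/s3c.png

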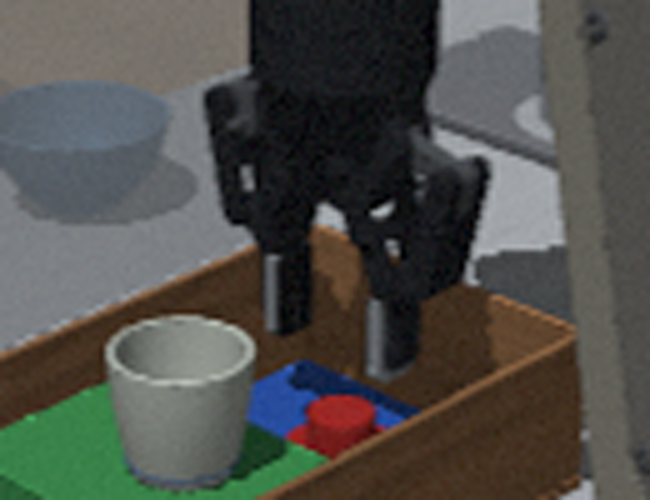

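```bash
python3 - <<'E'
from h import *
print(proj("side",[.5212,-.1073,.1044]), "seen 339,202")
print(ray("side",338,241,.025),ray("side",338,241,.057))
print(proj("side",[.2125,-.534,.191]))
crop("pics/side0.png","pics/g0.png",540,50,640,180,4.5)
E
```

```text
[337.52372929 220.45520356] seen 339,202
[ 0.56172493 -0.15291263  0.025     ] [ 0.51977919 -0.10809584  0.057     ]
[583.19698961 166.08932981]
```

View pics/g0.png

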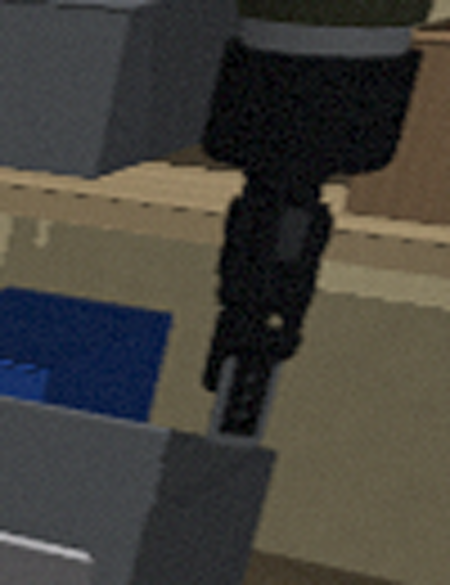

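```bash
python3 -m inch '[[[0,0,0,0],[0,0,0,0],[0,0,0,0],[0,0,0,0],[0,0,0,0],[0,0,0,0]]]' 20 20; python3 - <<'E'
from h import *
go([0.519,-0.1033,0.021],0.8)
cv2.imwrite("pics/s4.png",env.read_camera("side")); crop("pics/s4.png","pics/s4c.png",270,170,400,270,5)
E
```

```text
clock: 3.4
tcp_pos: [0.5171, -0.1021, 0.0185]
orientation: [-0.502, 0.502, -0.498, 0.498]
wrist_force: [-0.6, 0.6, -0.5]
finger_gap: 0.0201
t 3.4 tcp [ 0.5171 -0.1021  0.0185] shift [ 1.2 -2.5  1.9] zaxis [ 1.     0.008 -0.   ] yax [-0. -0. -1.] j6 1.22
spin -0.3412716817813646
```

View pics/s4c.png

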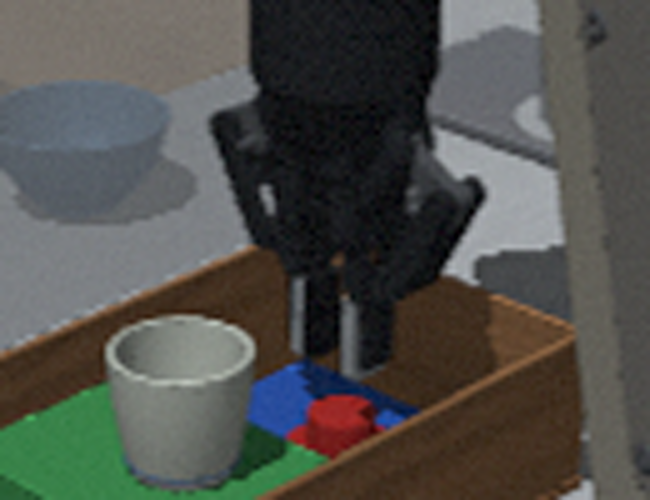

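Shut to 20 mm, the fingers didn't meet the stopper. The tips appear at crop (345,365), about 37 mm higher than the TCP reading says. I'll raise and spin to see whether this is a height or a sideways offset.

```bash
python3 -m inch '[[[0,-40,0,0],[0,-60,0,0],[0,-60,0,40],[0,-60,0,40],[0,-60,0,40],[0,-60,0,40],[0,-60,0,40],[0,-60,0,40],[0,-60,0,40],[0,-60,0,40]]]' 20 20; python3 - <<'E'
from h import *
go([0.519,-0.1033,0.021],0.8)
cv2.imwrite("pics/s5.png",env.read_camera("side")); crop("pics/s5.png","pics/s5c.png",270,130,400,230,5)
E
```

```text
clock: 4.45
tcp_pos: [0.5171, -0.1021, 0.0784]
orientation: [0.302, -0.302, 0.639, -0.639]
wrist_force: [-0.4, -0.2, 0.4]
finger_gap: 0.0199
t 4.45 tcp [ 0.5171 -0.1021  0.0784] shift [-0.3 57.4  2.3] zaxis [ 0.772 -0.635 -0.   ] yax [-0. -0. -1.] j6 1.91
spin -40.245971790603555
```

```bash
python3 -m inch '[[[0,0,0,-80],[0,0,0,-80],[0,0,0,-80],[0,0,0,-80],[0,0,0,-80],[0,0,0,-80],[0,0,0,-80],[0,0,0,-80],[0,0,0,-80],[0,0,0,-80]]]' 20 20; python3 -m inch '[[[0,0,0,0],[0,0,0,0]]]';python3 - <<'E'
from h import *
go([0.519,-0.1033,0.021],0.8)
p,R,s=tool(); print(proj("side",p))
cv2.imwrite("pics/s6.png",env.read_camera("side")); crop("pics/s6.png","pics/s6c.png",270,130,400,230,5)
E
```

```text
clock: 5.5
tcp_pos: [0.5171, -0.1021, 0.0785]
orientation: [-0.643, 0.643, -0.295, 0.295]
wrist_force: [0.6, -0.3, -0.6]
finger_gap: 0.0198
clock: 5.7
tcp_pos: [0.5171, -0.1021, 0.0785]
orientation: [-0.642, 0.642, -0.297, 0.297]
wrist_force: [0.2, 0.9, -0.3]
finger_gap: 0.02
t 5.7 tcp [ 0.5171 -0.1021  0.0785] shift [ 2.1 57.5  0.7] zaxis [ 0.761  0.648 -0.   ] yax [-0. -0. -1.] j6 0.52
spin 39.611551996294594
[337.08200448 233.1760848 ]
```

View pics/s5c.png

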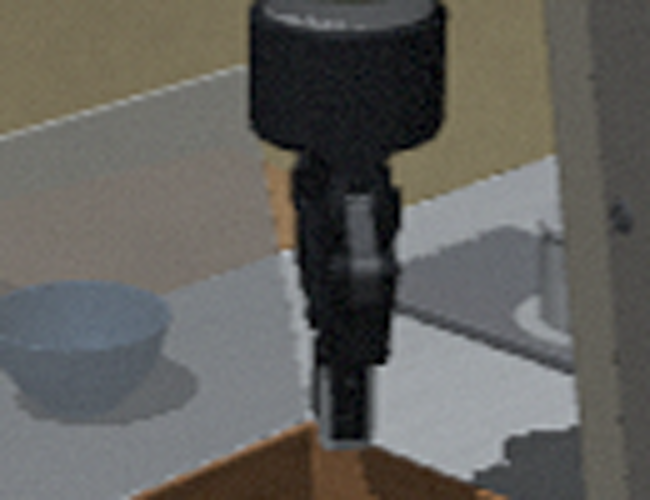

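View pics/s6c.png

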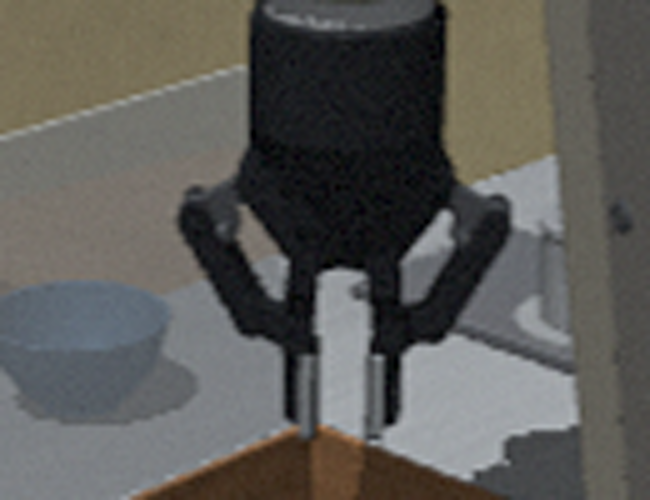

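Spinning leaves the tip centre at crop (345,437), image (339,217), so the tips sit about 35 mm higher than reported with no sideways offset. I'll go back over the stopper and descend gently, watching the force.

```bash
python3 -m inch '[[[1,0,2,40],[1,0,2,40],[1,0,2,40],[1,0,2,40],[1,0,2,40],[1,0,2,40],[1,40,2,40],[1,60,2,40],[1,60,2,40]]]' 52 20;python3 -m inch '[[[0,3,0,0],[0,6,0,0],[0,9,0,0],[0,12,0,0],[0,12,0,0]]]'; python3 -m inch '[[[0,3,0,0],[0,6,0,0],[0,8,0,0],[0,8,0,0]]]'; python3 - <<'E'
from h import *
go([0.519,-0.1033,0.021],0.8)
cv2.imwrite("pics/s7.png",env.read_camera("side")); crop("pics/s7.png","pics/s7c.png",270,170,400,270,5)
E
```

```text
clock: 6.65
tcp_pos: [0.5165, -0.1006, 0.0157]
orientation: [-0.502, 0.503, -0.499, 0.496]
wrist_force: [-0.7, -0.2, 1.0]
finger_gap: 0.0517
clock: 7.15
tcp_pos: [0.5193, -0.1016, 0.0065]
orientation: [-0.502, 0.502, -0.498, 0.498]
wrist_force: [-0.2, -0.1, -0.6]
finger_gap: 0.0522
clock: 7.55
tcp_pos: [0.519, -0.1015, -0.0019]
orientation: [-0.502, 0.502, -0.498, 0.498]
wrist_force: [-0.5, 0.4, 0.7]
finger_gap: 0.052
t 7.55 tcp [ 0.519  -0.1015 -0.0019] shift [  1.8 -22.9   0. ] zaxis [ 1.     0.008 -0.001] yax [-0.001  0.    -1.   ] j6 1.22
spin -0.34429490465397805
```

View pics/s7c.png

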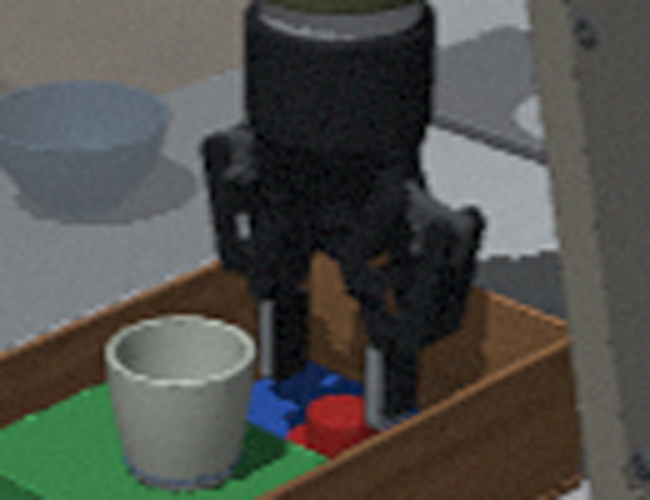

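The tips' midpoint is at crop (337,400), level with the stopper top, and the fingers straddle it. I'll go down further in small steps.

```bash
python3 -m inch '[[[2,3,0,0],[2,6,0,0],[2,8,0,0],[2,8,0,0]]]';python3 -m inch '[[[0,3,0,0],[0,5,0,0],[0,5,0,0]]]'; python3 - <<'E'
from h import *
go([0.519,-0.1033,0.021],0.8)
cv2.imwrite("pics/s8.png",env.read_camera("side")); crop("pics/s8.png","pics/s8c.png",290,200,390,270,8)
E
```

```text
clock: 8.0
tcp_pos: [0.5189, -0.1035, -0.01]
orientation: [-0.502, 0.502, -0.498, 0.498]
wrist_force: [-0.1, 1.1, -0.3]
finger_gap: 0.0522
clock: 8.3
tcp_pos: [0.519, -0.1035, -0.0149]
orientation: [-0.502, 0.502, -0.498, 0.498]
wrist_force: [-0.5, -0.2, 0.7]
finger_gap: 0.0523
t 8.3 tcp [ 0.519  -0.1035 -0.0149] shift [ -0.2 -35.9  -0.1] zaxis [ 1.     0.008 -0.001] yax [-0.001  0.    -1.   ] j6 1.21
spin -0.34146872725855815
```

View pics/s8c.png

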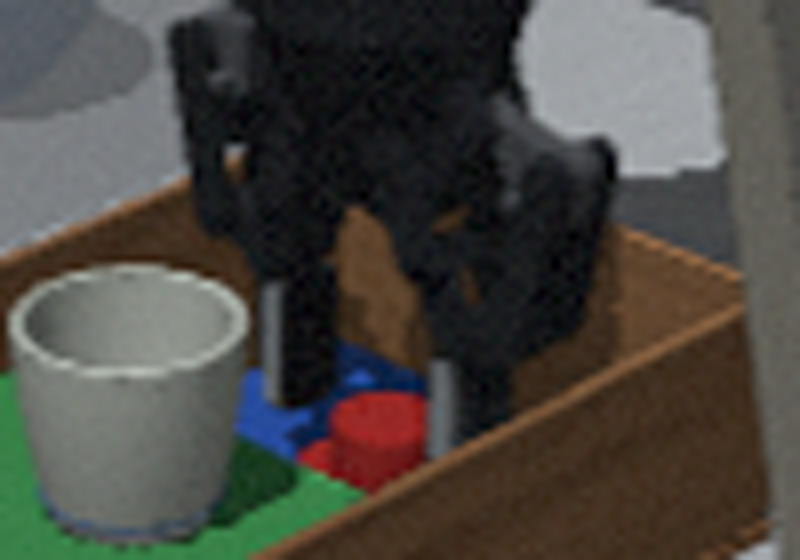

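```bash
python3 - <<'E'
from h import *
for x in (.545,.557):
  for z in (.01,.015,.02,.025,.03,.035): print(x,z,(proj("side",[x,-.1035+.011,z])-[290,200])*8, (proj("side",[x,-.1035-.011,z])-[290,200])*8)
E
```

```text
0.545 0.01 [274.00896509 471.07742407] [330.88644315 442.85640894]
0.545 0.015 [274.00373278 454.90614626] [331.00423112 426.82696955]
0.545 0.02 [273.9984775  438.66390858] [331.12252945 410.72807687]
0.545 0.025 [273.99319911 422.35024294] [331.24134145 394.55927853]
0.545 0.03 [273.98789746 405.96467713] [331.3606705 378.3201182]
0.545 0.035 [273.98257239 389.50673476] [331.48051996 362.0101356 ]
0.557 0.01 [242.68074535 455.65941769] [299.55426131 427.82522599]
0.557 0.015 [242.60744716 439.56811933] [299.60397013 411.87461712]
0.557 0.02 [242.53382961 423.40670869] [299.65389283 395.85537656]
0.557 0.025 [242.45989059 407.17472653] [299.70403081 379.7670604 ]
0.557 0.03 [242.385628  390.8717096] [299.75438545 363.60922089]
0.557 0.035 [242.3110397  374.49719058] [299.80495816 347.3814064 ]
```

```bash
python3 -m inch '[[[0,0,0,0],[0,0,0,0],[0,0,0,0],[0,2,0,0],[0,4,0,0],[0,5,0,0],[0,5,0,0]]]' 38; python3 - <<'E'
from h import *
cv2.imwrite("pics/s9.png",env.read_camera("side")); crop("pics/s9.png","pics/s9c.png",290,200,390,270,8)
for z in (.01,.015,.02,.025,.03,.035): print(z,(proj("side",[.538,-.1035+.011,z])-[290,200])*8)
E
```

```text
clock: 9.05
tcp_pos: [0.5191, -0.1035, -0.0198]
orientation: [-0.502, 0.502, -0.498, 0.498]
wrist_force: [-0.3, 0.5, 0.8]
finger_gap: 0.038
0.01 [292.48866825 480.17210559]
0.015 [292.52403764 463.95387051]
0.02 [292.55956288 447.66417423]
0.025 [292.59524499 431.3025434 ]
0.03 [292.63108503 414.86850047]
0.035 [292.66708403 398.36156367]
```

View pics/s9c.png

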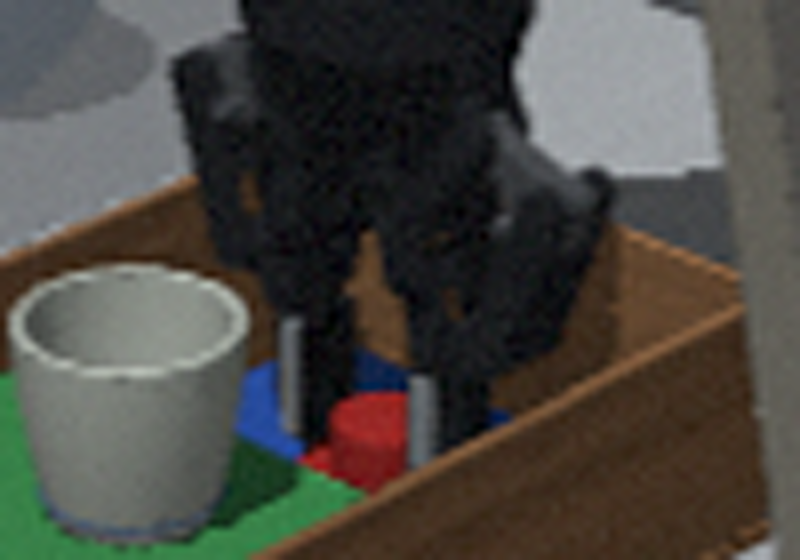

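```bash
python3 -m inch '[[[0,2,0,0],[0,3,0,0],[0,3,0,0],[0,3,0,0],[0,3,0,0],[0,3,0,0]]]' 22 25; python3 -m inch '[[[0,-10,0,0],[0,-30,0,0],[0,-60,0,0],[0,-60,0,0],[0,-60,0,0]]]'; python3 - <<'E'
from h import *
go([0.520,0.0967,0.045],0.8)
cv2.imwrite("pics/s10.png",env.read_camera("side")); crop("pics/s10.png","pics/s10c.png",200,130,400,330,3)
E
```

```text
clock: 9.7
tcp_pos: [0.5196, -0.1037, -0.0206]
orientation: [0.502, -0.502, 0.497, -0.498]
wrist_force: [-5.4, 1.9, 16.4]
finger_gap: 0.0291
clock: 10.2
tcp_pos: [0.5202, -0.1039, 0.0383]
orientation: [0.502, -0.502, 0.497, -0.499]
wrist_force: [0.2, -0.2, -0.8]
finger_gap: 0.0285
t 10.2 tcp [ 0.5202 -0.1039  0.0383] shift [-200.6   -6.9    1.5] zaxis [1.    0.008 0.002] yax [ 0.002 -0.001 -1.   ] j6 1.21
spin -0.34204437257677966
```

View pics/s10c.png

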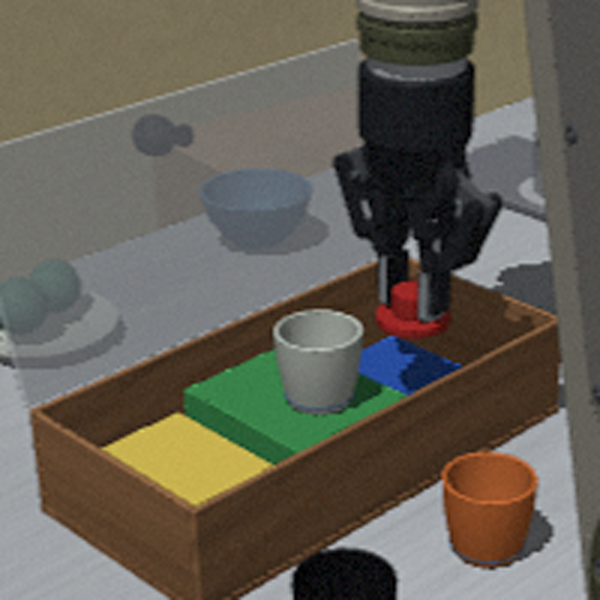

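Stopper held upright at crop (413,310). I'll carry it over the cup to the yellow pocket.

```bash
python3 -m inch '[[[0,-30,0,0],[0,-50,0,0],[0,-50,0,0],[-50,-50,0,0],[-100,-50,0,0],[-150,-50,1,0],[-200,-50,1,0],[-200,-50,1,0],[-200,-30,1,0],[-200,0,1,0]]]'; python3 -m inch '[[[0,15,0,0],[0,27,0,0],[0,33,0,0],[0,33,0,0],[0,33,0,0]]]'; python3 - <<'E'
from h import *
go([0.520,0.0967,0.0],0.8)
cv2.imwrite("pics/s11.png",env.read_camera("side")); crop("pics/s11.png","pics/s11c.png",200,130,400,330,3)
E
```

```text
clock: 11.25
tcp_pos: [0.5195, 0.0968, 0.0369]
orientation: [0.503, -0.502, 0.497, -0.498]
wrist_force: [0.8, -0.2, -0.8]
finger_gap: 0.0287
clock: 11.75
tcp_pos: [0.5192, 0.0962, 0.0048]
orientation: [0.502, -0.502, 0.498, -0.498]
wrist_force: [0.4, 0.5, 0.7]
finger_gap: 0.0292
t 11.75 tcp [0.5192 0.0962 0.0048] shift [-0.5  4.8  0.8] zaxis [1.    0.008 0.001] yax [ 0.001 -0.    -1.   ] j6 1.59
spin -0.359948332086077
```

View pics/s11c.png

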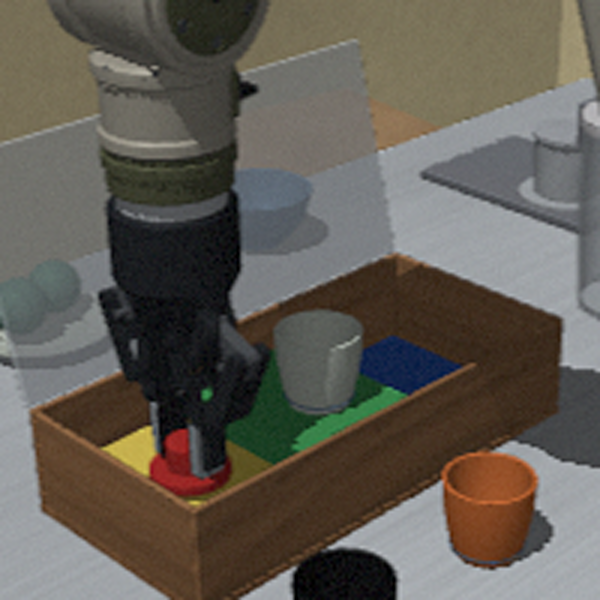

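```bash
python3 -m inch '[[[0,2,0,0],[0,4,0,0],[0,4,0,0]]]';  python3 -m inch '[[[0,0,0,0],[0,0,0,0],[0,0,0,0],[0,0,0,0]]]' 50; python3 -m inch '[[[0,-10,0,0],[0,-40,0,0],[0,-90,0,0],[0,-90,0,0]]]' 75; python3 - <<'E'
from h import *
go([0.5192,-0.0135,0.07],0.8)
E
```

```text
clock: 12.1
tcp_pos: [0.5188, 0.0964, 0.0006]
orientation: [0.502, -0.502, 0.498, -0.498]
wrist_force: [-0.3, 0.6, -0.8]
finger_gap: 0.0289
clock: 12.5
tcp_pos: [0.5188, 0.0964, 0.0005]
orientation: [0.502, -0.502, 0.498, -0.498]
wrist_force: [0.5, -0.5, 0.1]
finger_gap: 0.0498
clock: 12.9
tcp_pos: [0.5235, 0.0967, 0.0975]
orientation: [0.505, -0.499, 0.495, -0.501]
wrist_force: [1.6, 0.5, 0.7]
finger_gap: 0.0752
t 12.9 tcp [0.5235 0.0967 0.0975] shift [110.1  27.5  -5.5] zaxis [1.    0.008 0.011] yax [ 0.011  0.    -1.   ] j6 1.59
spin -0.33354228698169663
```

```bash
python3 -m inch '[[[50,0,-3,0],[110,0,-4,0],[110,0,-4,0],[110,0,-4,0],[110,10,-4,0],[110,10,-4,0]]]'; python3 - <<'E'
from h import *
go([0.5192,-0.0132,0.017],0.8)
cv2.imwrite("pics/s12.png",env.read_camera("side")); crop("pics/s12.png","pics/s12c.png",200,130,400,330,3)
E
```

```text
clock: 13.5
tcp_pos: [0.5145, -0.0122, 0.079]
orientation: [-0.502, 0.503, -0.498, 0.497]
wrist_force: [-0.5, 0.0, -0.3]
finger_gap: 0.075
t 13.5 tcp [ 0.5145 -0.0122  0.079 ] shift [ 1.1 62.   4.9] zaxis [ 1.     0.009 -0.002] yax [-0.002  0.001 -1.   ] j6 1.38
spin -0.26266390388623506
```

View pics/s12c.png

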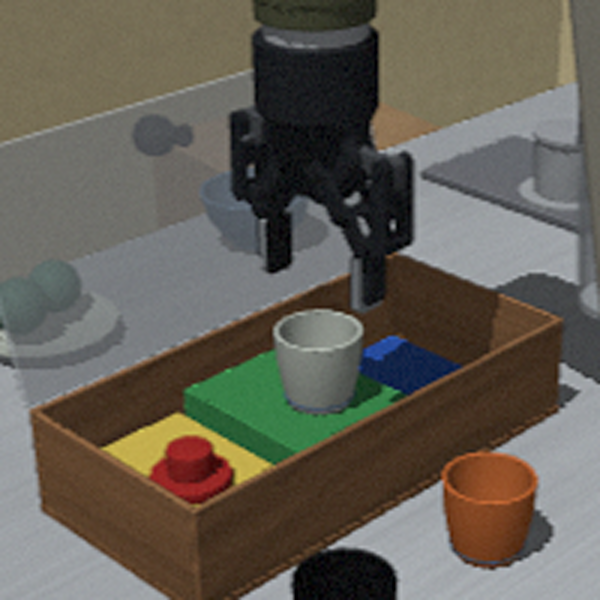

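The stopper stands on yellow at crop (192,465) and the gripper is centred over the cup.

```bash
python3 -m inch '[[[1,0,5,0],[1,15,5,0],[1,30,5,0],[1,45,5,0],[1,57,5,0],[1,57,5,0],[1,57,5,0]]]' 78; python3 - <<'E'
from h import *
go([0.5192,-0.0132,0.017],0.8)
cv2.imwrite("pics/s13.png",env.read_camera("side")); crop("pics/s13.png","pics/s13c.png",260,170,360,270,6)
E
```

```text
clock: 14.25
tcp_pos: [0.5207, -0.0143, 0.0235]
orientation: [-0.502, 0.502, -0.498, 0.498]
wrist_force: [-0.3, -0.6, 0.6]
finger_gap: 0.0779
t 14.25 tcp [ 0.5207 -0.0143  0.0235] shift [-1.1  6.5 -1.5] zaxis [ 1.     0.009 -0.   ] yax [-0. -0. -1.] j6 1.38
spin -0.30918934354639305
```

View pics/s13c.png

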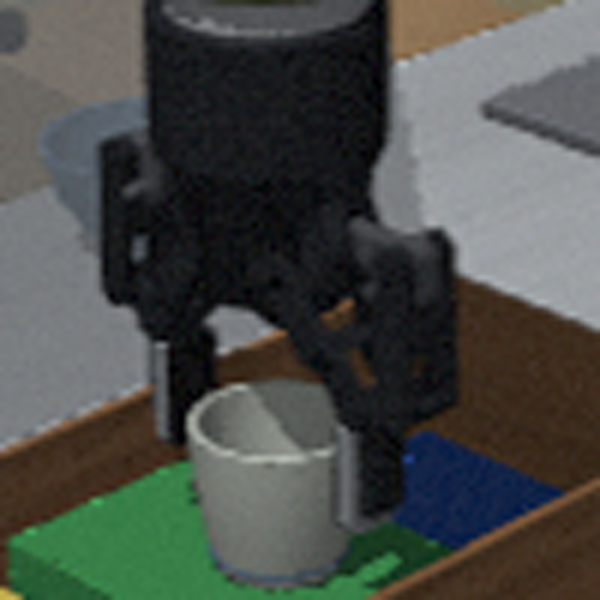

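Fingers straddle the cup at crop (270,480). I'll go 9 mm lower and close.

```bash
python3 -m inch '[[[-1,5,-1,0],[-1,9,-1,0],[-1,9,-1,0],[-1,9,-1,0],[-1,9,-1,0],[-1,9,-1,0],[-1,9,-1,0],[-1,9,-1,0]]]' 40 30; python3 - <<'E'
from h import *
go([0.5229,-0.1133,0.017],0.8)
cv2.imwrite("pics/s14.png",env.read_camera("side")); crop("pics/s14.png","pics/s14c.png",260,170,360,270,6)
E
```

```text
clock: 15.1
tcp_pos: [0.5188, -0.0138, 0.0155]
orientation: [-0.502, 0.502, -0.498, 0.498]
wrist_force: [-4.7, -0.3, 9.3]
finger_gap: 0.0554
t 15.1 tcp [ 0.5188 -0.0138  0.0155] shift [99.5 -1.4  3.3] zaxis [ 1.     0.008 -0.001] yax [-0.001 -0.001 -1.   ] j6 1.38
spin -0.35949670683991997
```

View pics/s14c.png

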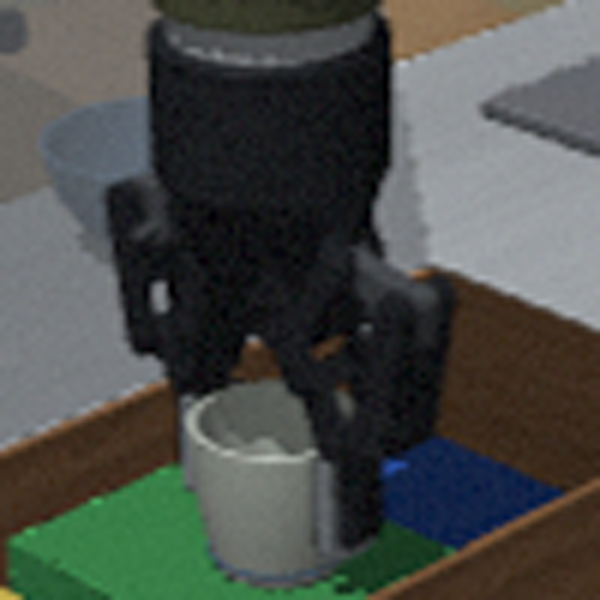

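```bash
python3 -m inch '[[[0,-10,0,0],[0,-25,0,0],[0,-25,0,0],[40,-25,1,0],[80,-25,2,0],[99,-25,3,0],[99,-25,3,0],[99,-10,3,0],[99,0,3,0],[99,0,3,0]]]'; python3 - <<'E'
from h import *
go([0.5229,-0.1133,-0.0185],0.8)
cv2.imwrite("pics/s15.png",env.read_camera("side")); crop("pics/s15.png","pics/s15c.png",260,150,390,270,5)
E
```

```text
clock: 16.15
tcp_pos: [0.5216, -0.1112, 0.0126]
orientation: [-0.502, 0.503, -0.499, 0.497]
wrist_force: [-1.1, -0.2, -1.6]
finger_gap: 0.0556
t 16.15 tcp [ 0.5216 -0.1112  0.0126] shift [ 2.2 31.1  1.4] zaxis [ 1.     0.009 -0.004] yax [-0.004  0.002 -1.   ] j6 1.2
spin -0.3012830759679588
```

View pics/s15c.png

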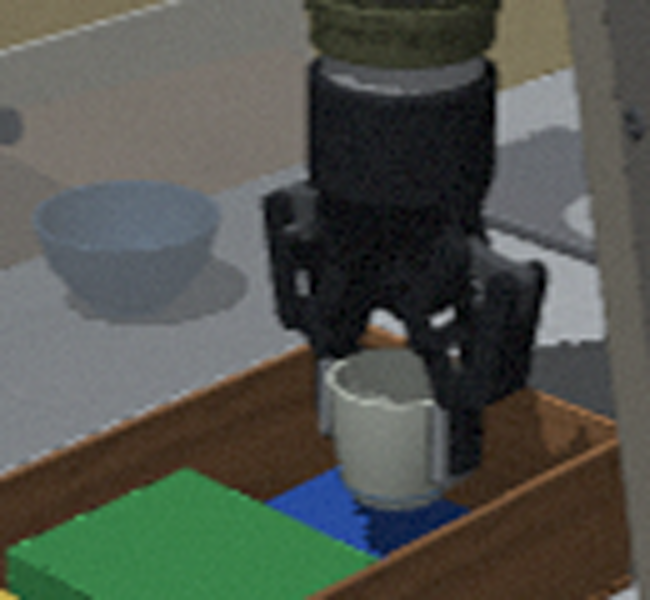

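```bash
python3 -m inch '[[[1,10,0,0],[1,20,0,0],[1,20,0,0],[1,20,0,0]]]'; python3 - <<'E'
from h import *
go([0.5229,-0.1133,-0.0185],0.8)
E
```

```text
clock: 16.6
tcp_pos: [0.523, -0.1133, -0.0059]
orientation: [-0.502, 0.502, -0.498, 0.498]
wrist_force: [0.5, 0.2, -0.4]
finger_gap: 0.0559
t 16.6 tcp [ 0.523  -0.1133 -0.0059] shift [-0.  12.6 -0.1] zaxis [ 1.     0.008 -0.001] yax [-0.001  0.    -1.   ] j6 1.2
spin -0.33691473197521304
```

```bash
python3 -m inch '[[[0,5,0,0],[0,10,0,0],[0,10,0,0]]]'; python3 -m inch '[[[0,1,0,0],[0,2,0,0],[0,3,0,0],[0,3,0,0]]]'; python3 - <<'E'
from h import *
go([0.5229,-0.1133,-0.0185],0.8)
E
```

```text
clock: 16.9
tcp_pos: [0.5229, -0.1134, -0.0162]
orientation: [-0.502, 0.502, -0.498, 0.498]
wrist_force: [-0.3, -0.4, -0.7]
finger_gap: 0.0555
clock: 17.3
tcp_pos: [0.5234, -0.1136, -0.0186]
orientation: [-0.502, 0.502, -0.498, 0.498]
wrist_force: [-0.4, 0.3, -1.8]
finger_gap: 0.0559
t 17.3 tcp [ 0.5234 -0.1136 -0.0186] shift [-0.3 -0.1 -0.5] zaxis [ 1.     0.008 -0.   ] yax [-0. -0. -1.] j6 1.2
spin -0.3439977183070937
```

Near contact. I'll release slowly and lift.

```bash
python3 -m inch '[[[0,0.5,0,0],[0,0.5,0,0]]]'; python3 -m inch '[[[0,0,0,0],[0,0,0,0],[0,0,0,0]]]' 60;  python3 -m inch '[[[0,0,0,0],[0,0,0,0],[0,0,0,0],[0,0,0,0]]]' 78; python3 -m inch '[[[0,-10,0,0],[0,-30,0,0],[0,-60,0,0],[0,-110,0,0],[0,-110,0,0],[0,-110,0,0]]]';  python3 - <<'E'
from h import *
cv2.imwrite("pics/s16.png",env.read_camera("side")); crop("pics/s16.png","pics/s16c.png",200,130,400,330,3)
go([0.519,0.0964,0.0],0.8)
E
```

```text
clock: 17.5
tcp_pos: [0.5234, -0.1136, -0.019]
orientation: [0.502, -0.502, 0.498, -0.498]
wrist_force: [-0.6, -0.6, -0.8]
finger_gap: 0.0555
clock: 17.8
tcp_pos: [0.5236, -0.1136, -0.0189]
orientation: [0.502, -0.502, 0.498, -0.498]
wrist_force: [0.5, -0.8, -0.2]
finger_gap: 0.0604
clock: 18.2
tcp_pos: [0.5234, -0.1136, -0.019]
orientation: [-0.502, 0.502, -0.498, 0.498]
wrist_force: [-0.4, 0.4, 0.9]
finger_gap: 0.0781
clock: 18.8
tcp_pos: [0.5249, -0.1141, 0.0933]
orientation: [0.503, -0.501, 0.497, -0.499]
wrist_force: [-0.0, 0.8, -0.5]
finger_gap: 0.0783
t 18.85 tcp [ 0.5236 -0.1136  0.0916] shift [-210.1   91.5   -3.1] zaxis [1.    0.008 0.001] yax [ 0.001 -0.001 -1.   ] j6 1.2
spin -0.342466061573262
```

View pics/s16c.png

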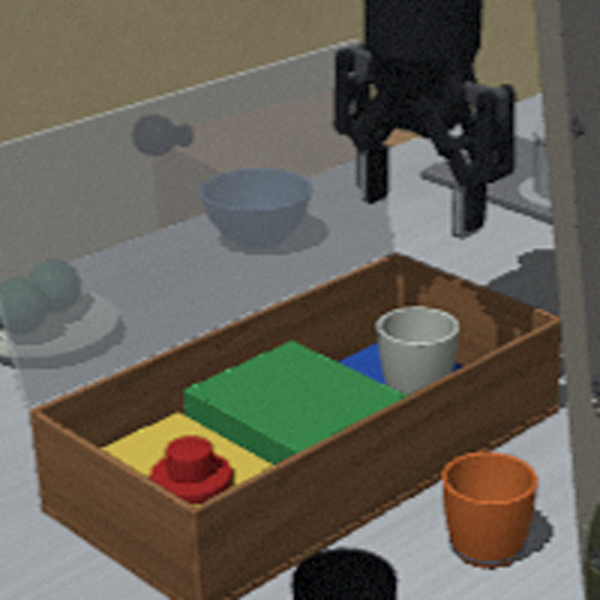

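The cup stands upright on blue at crop (418,350) and the stopper is on yellow at (192,465). Next, the stopper goes to green.

```bash
python3 -m inch '[[[-50,0,-1,0],[-100,0,-2,0],[-150,0,-3,0],[-200,0,-3,0],[-210,0,-3,0],[-210,0,-3,0],[-210,30,-3,0],[-210,50,-3,0],[-210,50,-3,0],[-210,50,-3,0]]]' 50;  python3 - <<'E'
from h import *
go([0.519,0.0964,0.003],0.8)
E
```

```text
clock: 19.85
tcp_pos: [0.5182, 0.095, 0.0406]
orientation: [-0.501, 0.502, -0.499, 0.498]
wrist_force: [-0.2, 0.1, 0.2]
finger_gap: 0.05
t 19.85 tcp [0.5182 0.095  0.0406] shift [-1.5 37.6  0.9] zaxis [ 1.     0.006 -0.002] yax [-0.002 -0.001 -1.   ] j6 1.59
spin -0.4558487195813967
```

```bash
python3 -m inch '[[[-1,15,0,0],[-1,30,0,0],[-1,37,0,0],[-1,37,0,0],[-1,37,0,0]]]' 44; python3 -m inch '[[[0,0,0,0],[0,0,0,0],[0,0,0,0],[0,0,0,0]]]' 22 25; python3 -m inch '[[[0,-10,0,0],[0,-30,0,0],[0,-45,0,0],[0,-45,0,0]]]';python3 - <<'E'
from h import *
cv2.imwrite("pics/s17.png",env.read_camera("side")); crop("pics/s17.png","pics/s17c.png",200,130,400,330,3)
go([0.5215,-0.0083,0.017],0.8)
E
```

```text
clock: 20.35
tcp_pos: [0.5194, 0.0971, 0.0048]
orientation: [0.502, -0.502, 0.498, -0.498]
wrist_force: [0.3, -0.2, 0.2]
finger_gap: 0.0443
clock: 20.75
tcp_pos: [0.5197, 0.0973, 0.0051]
orientation: [0.502, -0.502, 0.497, -0.499]
wrist_force: [-0.6, -0.7, 6.5]
finger_gap: 0.0289
clock: 21.15
tcp_pos: [0.5205, 0.0976, 0.0514]
orientation: [0.503, -0.501, 0.497, -0.499]
wrist_force: [-0.0, 0.9, -0.7]
finger_gap: 0.0289
t 21.2 tcp [0.5197 0.0976 0.0501] shift [105.9  33.1   0.8] zaxis [1.    0.008 0.003] yax [ 0.003  0.    -1.   ] j6 1.6
spin -0.33454313737560426
```

View pics/s17c.png

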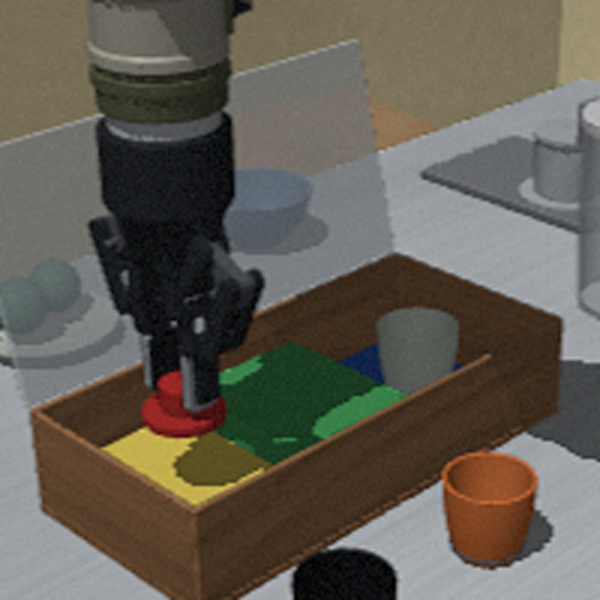

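```bash
python3 -m inch '[[[50,0,0,0],[90,0,1,0],[105,0,1,0],[105,0,1,0],[105,15,1,0],[105,20,1,0],[105,20,1,0],[105,20,1,0]]]';python3 - <<'E'
from h import *
go([0.5215,-0.0077,0.0205],0.8)
E
```

```text
clock: 22.0
tcp_pos: [0.5203, -0.0068, 0.0289]
orientation: [-0.502, 0.502, -0.498, 0.497]
wrist_force: [0.1, -0.4, 0.4]
finger_gap: 0.0288
t 22.0 tcp [ 0.5203 -0.0068  0.0289] shift [1.  8.4 1.2] zaxis [ 1.     0.009 -0.001] yax [-0.001  0.    -1.   ] j6 1.39
spin -0.2795647214213375
```

```bash
python3 -m inch '[[[1,3,1,0],[1,6,1,0],[1,8,1,0],[1,8,1,0]]]'; python3 -m inch '[[[0,0,0,0],[0,0,0,0],[0,0,0,0],[0,0,0,0]]]' 48;  python3 -m inch '[[[0,-10,0,0],[0,-30,0,0],[0,-60,0,0],[0,-110,0,0],[0,-150,0,0],[0,-150,0,0]]]' 80; python3 - <<'E'
from h import *
go([0.4867,0.3277,0.08],0.8)
print(env.get_state()["joint_pos"])
E
```

```text
clock: 22.4
tcp_pos: [0.5213, -0.0085, 0.0207]
orientation: [-0.502, 0.502, -0.498, 0.498]
wrist_force: [0.8, -0.4, -0.2]
finger_gap: 0.0286
clock: 22.8
tcp_pos: [0.5217, -0.0086, 0.0211]
orientation: [0.502, -0.502, 0.498, -0.498]
wrist_force: [-0.4, 0.7, -0.3]
finger_gap: 0.0479
clock: 23.4
tcp_pos: [0.5255, -0.0092, 0.1781]
orientation: [0.504, -0.5, 0.495, -0.501]
wrist_force: [0.0, -0.0, -0.4]
finger_gap: 0.08
t 23.4 tcp [ 0.5255 -0.0092  0.1781] shift [-337.4   96.9  -37.2] zaxis [1.    0.008 0.011] yax [ 0.011 -0.002 -1.   ] j6 1.39
spin -0.3361604948369319
[-1.70192427e-01  2.11240042e-01 -1.22505896e-01  1.22536502e+00
 -1.08391094e-04  1.39249486e+00]
```

```bash
python3 -m inch '[[[-337,0,-36,0],[-337,0,-36,0],[-337,0,-36,0],[-337,0,-36,0],[-337,0,-36,0],[-337,0,-36,0],[-337,0,-36,0],[-337,0,-36,0],[-337,50,-36,0],[-337,85,-36,0]]]' 84; python3 -m inch '[[[0,0,0,0],[0,0,0,0]]]'; python3 - <<'E'
from h import *
go([0.4867,0.3277,0.02],0.8)
cv2.imwrite("pics/s18.png",env.read_camera("side")); crop("pics/s18.png","pics/s18c.png",90,260,250,400,4)
cv2.imwrite("pics/t18.png",env.read_camera("top")); crop("pics/t18.png","pics/t18c.png",220,150,430,270,3.8)
E
```

```text
clock: 24.4
tcp_pos: [0.4827, 0.328, 0.0848]
orientation: [0.502, -0.502, 0.498, -0.498]
wrist_force: [-0.4, -1.1, -0.5]
finger_gap: 0.0842
clock: 24.6
tcp_pos: [0.4826, 0.3272, 0.0862]
orientation: [-0.501, 0.502, -0.498, 0.498]
wrist_force: [0.2, 0.4, 0.7]
finger_gap: 0.084
t 24.6 tcp [0.4826 0.3272 0.0862] shift [-0.5 66.2  4.2] zaxis [ 1.     0.007 -0.001] yax [-0.001 -0.001 -1.   ] j6 2.02
spin -0.3862476666531194
```

View pics/s18c.png

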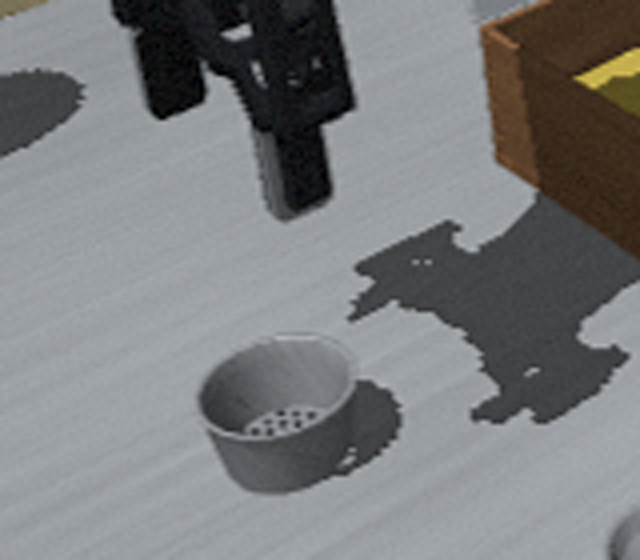

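View pics/t18c.png

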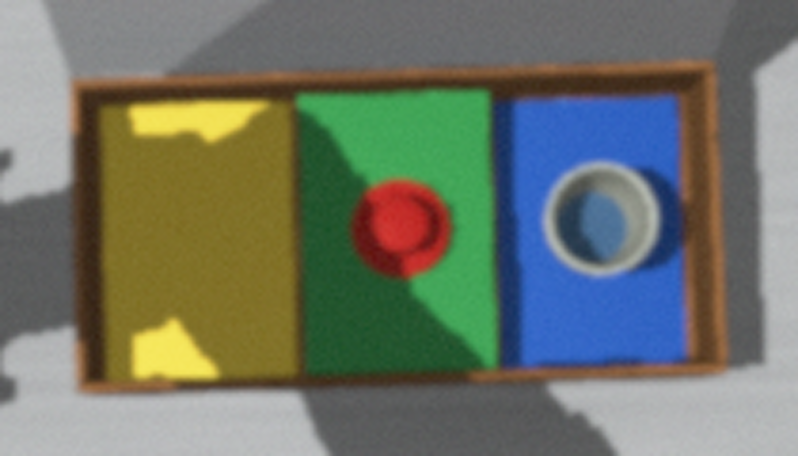

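```bash
python3 - <<'E'
from h import *
print((proj("side",[.4826,.3272,.135])-[90,260])*4,(proj("side",[.4867,.3277,.034])-[90,260])*4)
T=lambda u,v,z:ray("top",(u+.5)/3.8-.5+220,(v+.5)/3.8-.5+150,z)
print("cup",T(602,218,.062),"stop",T(401,228,.053),T(401,222,.071))
E
```

```text
[236.08808516 162.38618143] [273.13995111 376.82616581]
cup [ 0.52503877 -0.11331814  0.062     ] stop [ 0.52267281 -0.00989082  0.053     ] [ 0.52382035 -0.0096137   0.071     ]
```

```bash
python3 -m inch '[[[0,30,3,0],[0,60,3,0],[0,85,3,0],[0,100,3,0],[0,100,3,0],[0,100,3,0]]]'; python3 - <<'E'
from h import *
go([0.486,0.327,-0.032],0.8)
cv2.imwrite("pics/s19.png",env.read_camera("side")); crop("pics/s19.png","pics/s19c.png",90,260,250,400,4)
E
```

```text
clock: 25.3
tcp_pos: [0.4875, 0.3287, -0.0121]
orientation: [0.503, -0.501, 0.498, -0.498]
wrist_force: [0.5, 0.9, 0.3]
finger_gap: 0.0839
t 25.3 tcp [ 0.4875  0.3287 -0.0121] shift [ 1.7 19.9 -1.5] zaxis [1.    0.008 0.003] yax [ 0.003  0.001 -1.   ] j6 2.02
spin -0.3639014732052175
```

View pics/s19c.png

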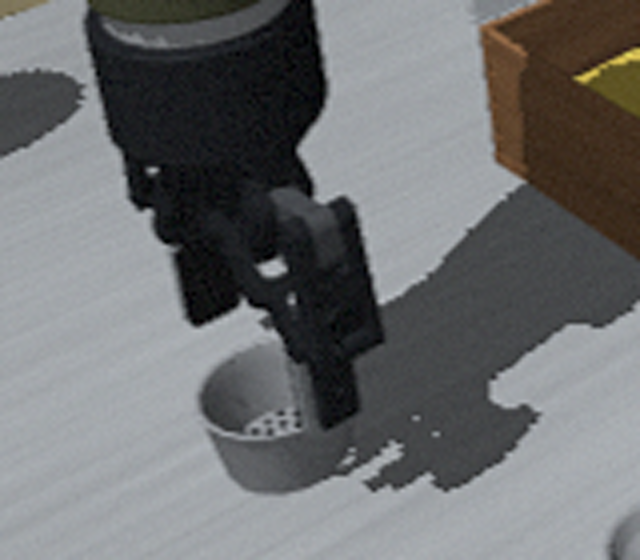

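```bash
python3 - <<'E'
from h import *
for z in (.03,.035,.04,.045,.05): print(z,(proj("side",[.4455,.3397,z])-[90,260])*4,(proj("side",[.4455,.3177,z])-[90,260])*4)
print((proj("side",[.456,.328,.034])-[90,260])*4)
E
```

```text
0.03 [300.85164932 453.02793641] [353.78070559 424.18444337]
0.035 [298.80902267 442.65717828] [351.94190547 413.9122702 ]
0.04 [296.75326114 432.21973225] [350.09149771 403.57525281]
0.045 [294.68423766 421.714953  ] [348.22937208 393.17277525]
0.05 [292.60182346 411.14218685] [346.35541689 382.70421375]
[313.24591832 415.68056297]
```

```bash
python3 -m inch '[[[1,5,-1,0],[1,10,-1,0],[1,15,-1,0],[1,20,-1,0],[1,20,-1,0]]]'; python3 - <<'E'
from h import *
go([0.486,0.327,-0.032],0.8)
cv2.imwrite("pics/s20.png",env.read_camera("side")); crop("pics/s20.png","pics/s20c.png",90,300,230,400,5)
E
```

```text
clock: 25.85
tcp_pos: [0.4841, 0.3268, -0.0351]
orientation: [-0.501, 0.503, -0.498, 0.498]
wrist_force: [0.6, 0.5, -0.5]
finger_gap: 0.0838
t 25.85 tcp [ 0.4841  0.3268 -0.0351] shift [-0.2 -3.1  1.9] zaxis [ 1.     0.008 -0.002] yax [-0.002 -0.001 -1.   ] j6 2.02
spin -0.3425358260205371
```

View pics/s20c.png

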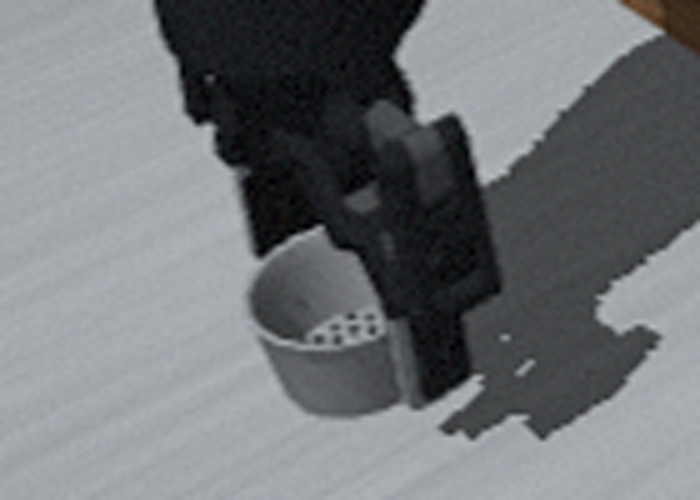

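Both fingers are outside the rim, which is at crop (330,290). Closing.

```bash
python3 -m inch '[[[0,0,1,0],[0,0,1,0],[0,0,1,0],[0,0,1,0],[0,0,1,0],[0,0,1,0]]]' 45 25; python3 - <<'E'
from h import *
go([0.5201,0.0967,0.12],0.8)
E
```

```text
clock: 26.5
tcp_pos: [0.4862, 0.3273, -0.0334]
orientation: [0.502, -0.502, 0.498, -0.498]
wrist_force: [-0.7, -0.7, 4.7]
finger_gap: 0.0588
t 26.5 tcp [ 0.4862  0.3273 -0.0334] shift [ 230.8 -153.4   32.1] zaxis [1.    0.008 0.001] yax [ 0.001  0.    -1.   ] j6 2.02
spin -0.339832707295983
```

```bash
python3 -m inch '[[[0,-10,0,0],[0,-40,0,0],[0,-80,0,0],[0,-120,0,0],[0,-120,0,0]]]'; python3 - <<'E'
from h import *
go([0.5201,0.0967,0.12],0.8)
cv2.imwrite("pics/s21.png",env.read_camera("side")); crop("pics/s21.png","pics/s21c.png",60,200,260,350,4)
E
```

```text
clock: 27.0
tcp_pos: [0.4898, 0.3292, 0.0926]
orientation: [0.506, -0.498, 0.497, -0.499]
wrist_force: [-0.0, 0.7, -0.7]
finger_gap: 0.059
t 27.0 tcp [0.4898 0.3292 0.0926] shift [232.6 -28.2  28.7] zaxis [1.    0.008 0.01 ] yax [ 0.01   0.005 -1.   ] j6 2.02
spin -0.33809939005382716
```

View pics/s21c.png

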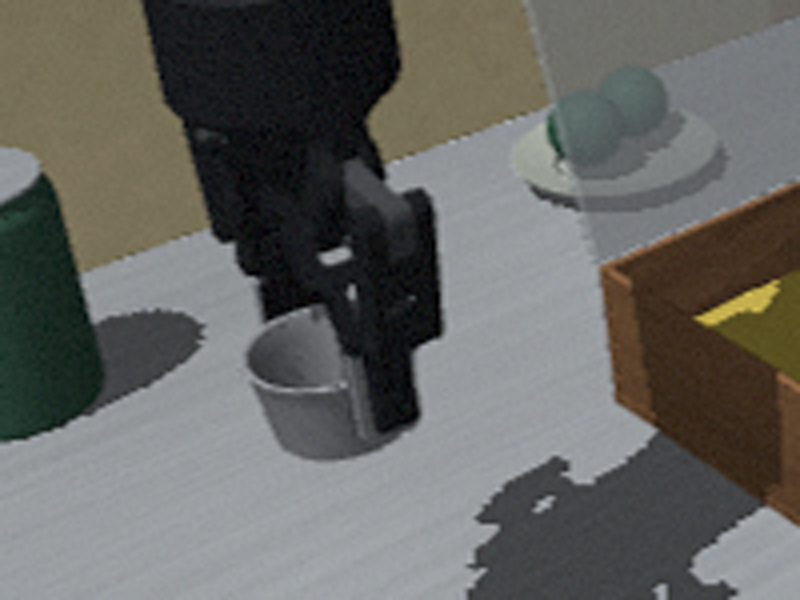

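Strainer held level at crop (320,380). Carrying it to yellow.

```bash
python3 -m inch '[[[50,0,7,0],[100,0,14,0],[150,0,21,0],[200,0,28,0],[230,0,32,0],[230,0,32,0],[230,0,32,0],[230,30,32,0],[230,60,32,0],[230,60,32,0]]]'; python3 - <<'E'
from h import *
go([0.5201,0.0967,-0.003],0.8)
E
```

```text
clock: 28.05
tcp_pos: [0.5153, 0.0987, 0.0219]
orientation: [-0.5, 0.505, -0.5, 0.495]
wrist_force: [-0.8, 0.3, -1.3]
finger_gap: 0.0584
t 28.05 tcp [0.5153 0.0987 0.0219] shift [ 2.  24.9  5. ] zaxis [ 1.     0.01  -0.009] yax [-0.009 -0.    -1.   ] j6 1.6
spin -0.22830213044193215
```

```bash
python3 -m inch '[[[0,0,0,0],[0,0,0,0],[0,0,0,0]]]'; python3 - <<'E'
from h import *
go([0.5201,0.0967,-0.003],0.8)
cv2.imwrite("pics/s22.png",env.read_camera("side")); crop("pics/s22.png","pics/s22c.png",200,150,400,330,4)
E
```

```text
clock: 28.35
tcp_pos: [0.521, 0.0979, 0.0275]
orientation: [0.503, -0.501, 0.497, -0.498]
wrist_force: [-0.6, 0.5, -1.0]
finger_gap: 0.0588
t 28.35 tcp [0.521  0.0979 0.0275] shift [ 1.2 30.5 -1. ] zaxis [1.    0.009 0.003] yax [ 0.003  0.    -1.   ] j6 1.6
spin -0.3006217853255748
```

View pics/s22c.png

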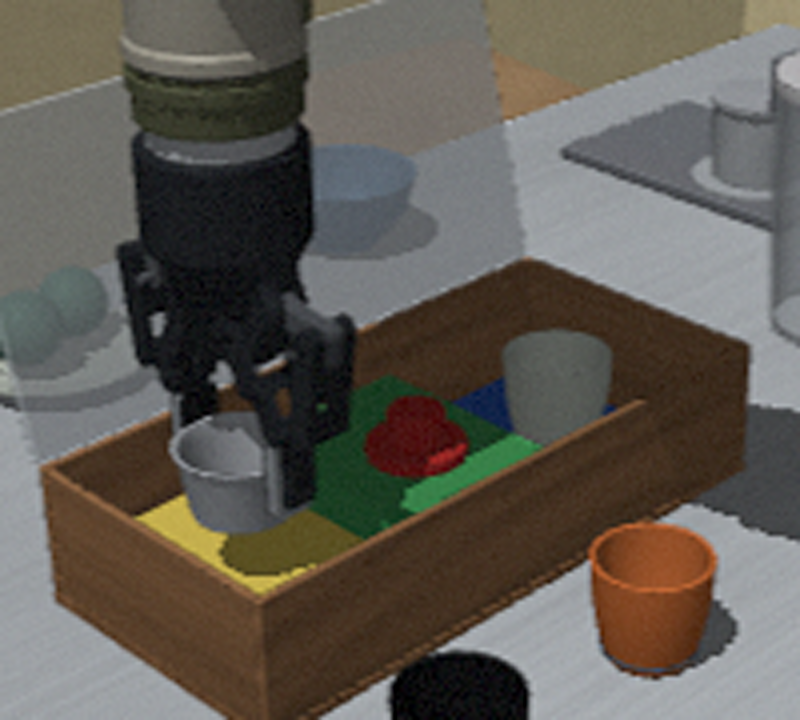

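The strainer hangs level over yellow at crop (230,470), and the stopper and cup are in place. Lowering.

```bash
python3 -m inch '[[[1,10,0,0],[1,20,0,0],[1,26,0,0],[1,26,0,0],[1,26,0,0]]]'; python3 -m inch '[[[0,2,0,0],[0,4,0,0],[0,4,0,0]]]'; python3 - <<'E'
from h import *
go([0.5201,0.0967,-0.003],0.8)
E
```

```text
clock: 28.9
tcp_pos: [0.5193, 0.0964, -0.0005]
orientation: [-0.502, 0.502, -0.498, 0.498]
wrist_force: [-0.3, 0.3, -0.8]
finger_gap: 0.0585
clock: 29.2
tcp_pos: [0.5202, 0.0964, -0.0034]
orientation: [0.502, -0.502, 0.498, -0.498]
wrist_force: [-1.5, 0.2, 4.3]
finger_gap: 0.0586
t 29.2 tcp [ 0.5202  0.0964 -0.0034] shift [-0.3 -0.4 -0.1] zaxis [1.    0.008 0.001] yax [ 0.001 -0.    -1.   ] j6 1.59
spin -0.3432313765609081
```

Contact. Releasing and lifting.

```bash
python3 -m inch '[[[0,0,0,0],[0,0,0,0],[0,0,0,0]]]' 66;  python3 -m inch '[[[0,0,0,0],[0,0,0,0],[0,0,0,0]]]' 82; python3 -m inch '[[[0,-10,0,0],[0,-30,0,0],[0,-60,0,0],[0,-110,0,0],[0,-160,0,0],[0,-210,0,0],[0,-230,0,0],[0,-230,0,0]]]';  python3 - <<'E'
from h import *
cv2.imwrite("pics/s23.png",env.read_camera("side")); crop("pics/s23.png","pics/s23c.png",180,130,400,330,3)
s=env.get_state(); print(s["joint_pos"],s["clock"])
for th in (1.7,1.75,1.8): print(th,"edge x,z",.6015-.16*np.cos(th),.0755+.16*np.sin(th))
go([0.56,0.07,0.24],0.8)
E
```

```text
clock: 29.5
tcp_pos: [0.5197, 0.0964, -0.0041]
orientation: [-0.502, 0.502, -0.498, 0.498]
wrist_force: [-0.4, 0.1, -0.1]
finger_gap: 0.0663
clock: 29.8
tcp_pos: [0.5197, 0.0964, -0.0041]
orientation: [-0.502, 0.502, -0.498, 0.498]
wrist_force: [-0.2, 1.1, -0.8]
finger_gap: 0.0821
clock: 30.6
tcp_pos: [0.522, 0.0965, 0.231]
orientation: [0.504, -0.5, 0.496, -0.5]
wrist_force: [1.3, 0.5, -0.5]
finger_gap: 0.0821
[ 3.16627493e-02  2.12515248e-01  2.19092109e-03  1.35585525e+00
 -6.77994953e-05  1.59446757e+00] 30.65
1.7 edge x,z 0.622115119087284 0.23416636967239496
1.75 edge x,z 0.6300193689039187 0.23293775149982993
1.8 edge x,z 0.637852335150894 0.23131562094051122
t 30.65 tcp [0.5209 0.0965 0.2284] shift [ 26.8 -11.4  39. ] zaxis [1.    0.008 0.005] yax [ 0.005  0.    -1.   ] j6 1.59
spin -0.34212779918510705
```

View pics/s23c.png

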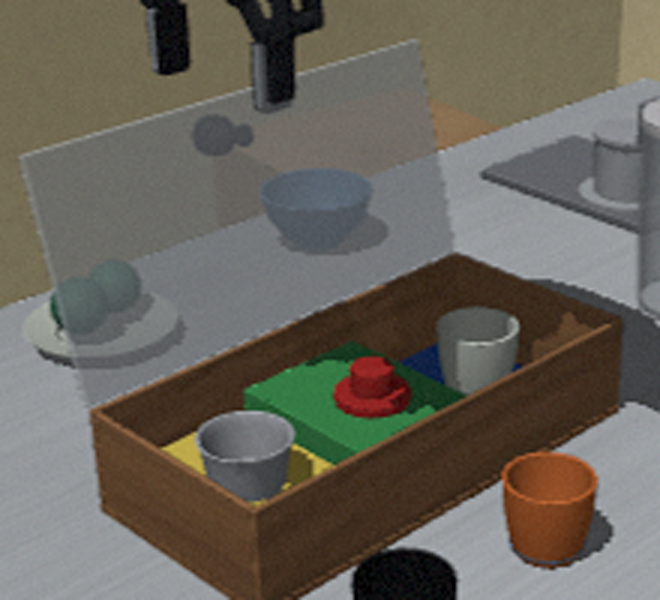

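The strainer, stopper and cup stand upright on yellow, green and blue at crop (247,450), (372,385) and (477,350). Now I'll shut the gripper and go over and behind the lid.

```bash
python3 -m inch '[[[0,-20,0,0],[0,-20,0,0],[10,-20,40,0],[20,-20,90,0],[30,-20,130,0],[46,-20,180,0],[46,-20,180,0],[46,-20,180,0]]]' 0; python3 -m inch '[[[0,0,0,0],[0,0,0,0]]]'; python3 - <<'E'
from h import *
cv2.imwrite("pics/s24.png",env.read_camera("side")); cv2.imwrite("pics/t24.png",env.read_camera("top"))
go([0.69,0.05,0.155],0.8)
p,R,s=tool(); 
for o in (.03,.035,.04,.045,.05): print(o,proj("side",p+[0,0,o]))
E
```

```text
clock: 31.45
tcp_pos: [0.7002, 0.0512, 0.2409]
orientation: [-0.5, 0.503, -0.5, 0.497]
wrist_force: [-0.5, -0.1, -0.3]
finger_gap: 0.0001
clock: 31.65
tcp_pos: [0.6988, 0.0525, 0.2472]
orientation: [0.502, -0.502, 0.498, -0.498]
wrist_force: [-0.2, -0.3, 0.4]
finger_gap: 0.0001
t 31.75 tcp [0.6991 0.0526 0.248 ] shift [ 2.5 92.9 -9.3] zaxis [1.    0.009 0.002] yax [ 0.002 -0.    -1.   ] j6 1.52
spin -0.2931628884071813
0.03 [213.95151227 135.87821177]
0.035 [213.67936264 133.30343331]
0.04 [213.40587035 130.71595205]
0.045 [213.13102543 128.11567378]
0.05 [212.85481783 125.50250332]
```

View pics/s24.png

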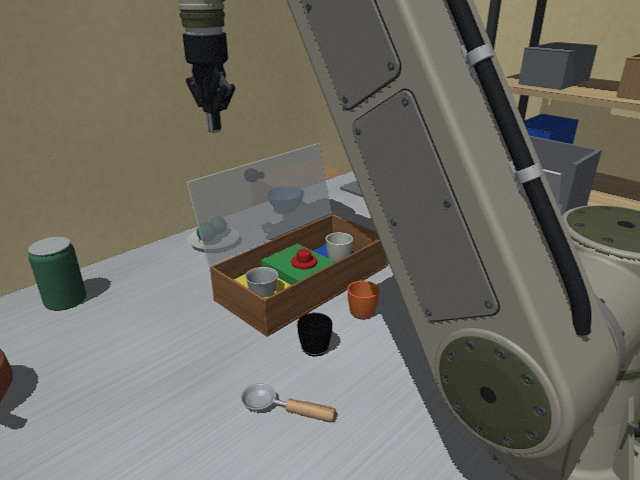

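View pics/t24.png

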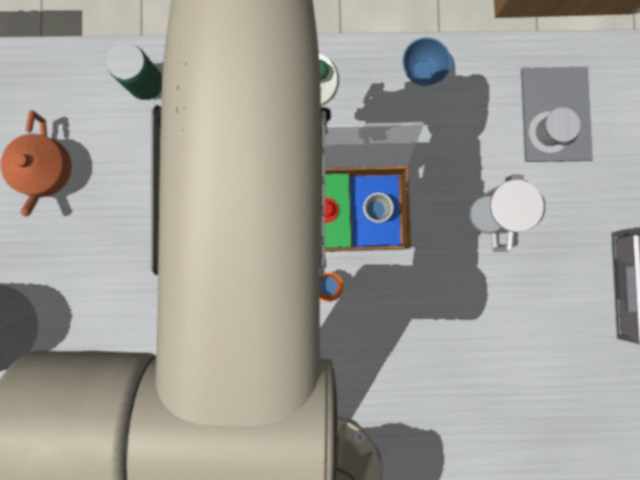

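The tip appears at (214,131), consistent with +40 mm. It is behind the lid (edge at image (190–323,182–146)) and to the left of the knob at (252,175). I'll descend behind the lid, then sweep.

```bash
python3 -m inch '[[[2,20,0,0],[2,50,0,0],[2,80,0,0],[2,80,0,0],[2,80,0,0]]]'; python3 -m inch '[[[0,0,-15,0],[0,0,-30,0],[0,0,-45,0],[0,0,-60,0],[0,0,-60,0]]]'; python3 - <<'E'
from h import *
cv2.imwrite("pics/s25.png",env.read_camera("side")); crop("pics/s25.png","pics/s25c.png",140,60,400,330,2.2)
go([0.591,0.05,0.153],0.8)
E
```

```text
clock: 32.25
tcp_pos: [0.6993, 0.0502, 0.1673]
orientation: [0.502, -0.502, 0.498, -0.498]
wrist_force: [1.3, 0.3, 0.0]
finger_gap: 0.0001
clock: 32.75
tcp_pos: [0.6405, 0.0496, 0.17]
orientation: [0.503, -0.501, 0.497, -0.499]
wrist_force: [-0.3, -0.3, 0.3]
finger_gap: 0.0
t 32.8 tcp [0.6412 0.0495 0.1694] shift [ -0.9  16.1 -50.2] zaxis [1.    0.008 0.005] yax [ 0.005 -0.    -1.   ] j6 1.51
spin -0.3315290980719965
```

View pics/s25c.png

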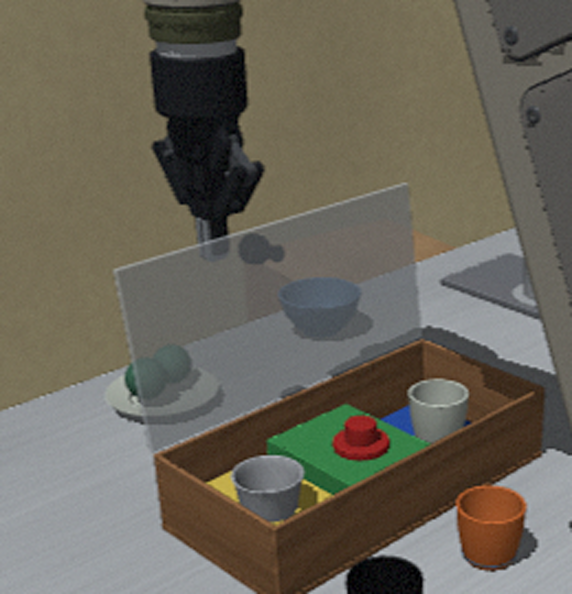

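The tip is just behind the lid at crop (212,250). Sweeping it forward along the arc.

```bash
python3 -m inch '[[[0,4,-15,0],[0,9,-30,0],[0,17,-49,0],[0,22,-63,0],[0,27,-78,0],[0,36,-91,0],[0,45,-104,0],[0,45,-104,0]]]'; python3 - <<'E'
from h import *
cv2.imwrite("pics/s26.png",env.read_camera("side")); crop("pics/s26.png","pics/s26c.png",140,60,400,330,2.2)
go([0.5155,0.05,0.101],0.8)
E
```

```text
clock: 33.6
tcp_pos: [0.5355, 0.0487, 0.1213]
orientation: [-0.502, 0.502, -0.498, 0.498]
wrist_force: [-0.7, -0.6, 0.5]
finger_gap: -0.0
t 33.65 tcp [0.5367 0.0486 0.1218] shift [ -1.6  20.8 -21.2] zaxis [1.    0.008 0.001] yax [ 0.001 -0.    -1.   ] j6 1.5
spin -0.340621630003497
```

View pics/s26c.png

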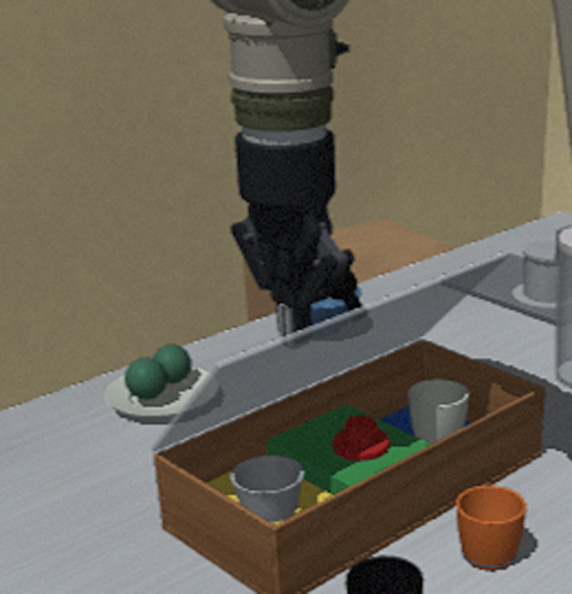

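The lid is at about 45°, riding on the tip. Continuing down.

```bash
python3 -m inch '[[[0,10,-10,0],[0,21,-20,0],[0,35,-28,0],[0,50,-34,0],[0,60,-37,0],[0,70,-39,0],[0,70,-39,0]]]'; python3 - <<'E'
from h import *
cv2.imwrite("pics/s27.png",env.read_camera("side")); crop("pics/s27.png","pics/s27c.png",140,60,400,330,2.2)
go([0.4965,0.05,0.0415],0.8)
E
```

```text
clock: 34.35
tcp_pos: [0.4969, 0.0483, 0.0501]
orientation: [-0.502, 0.502, -0.498, 0.498]
wrist_force: [-0.5, -0.0, 0.1]
finger_gap: -0.0001
t 34.4 tcp [0.4972 0.0482 0.0507] shift [-1.8  9.2 -0.7] zaxis [ 1.     0.008 -0.001] yax [-0.001 -0.    -1.   ] j6 1.5
spin -0.34678388279553474
```

View pics/s27c.png

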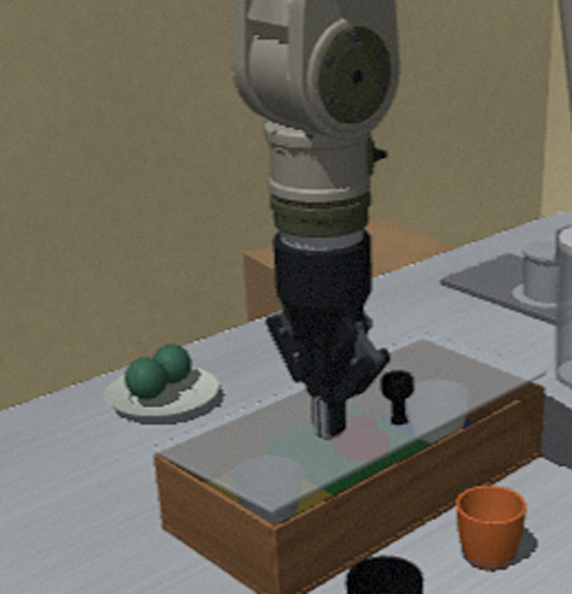

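Nearly closed. I'll push gently the rest of the way, watching the force.

```bash
python3 -m inch '[[[0,2,0,0],[0,4,0,0],[0,6,0,0],[0,6,0,0]]]'; python3 -m inch '[[[0,1,0,0],[0,2,0,0],[0,2,0,0]]]';python3 -m inch '[[[0,1,0,0],[0,2,0,0],[0,2,0,0]]]'
```

```text
clock: 34.8
tcp_pos: [0.4972, 0.0482, 0.0449]
orientation: [0.502, -0.502, 0.498, -0.498]
wrist_force: [-0.5, 0.0, -0.1]
finger_gap: 0.0001
clock: 35.1
tcp_pos: [0.4971, 0.0483, 0.0429]
orientation: [-0.502, 0.502, -0.498, 0.498]
wrist_force: [-0.6, -0.1, -0.1]
finger_gap: 0.0002
clock: 35.4
tcp_pos: [0.4971, 0.0483, 0.0417]
orientation: [0.502, -0.502, 0.498, -0.498]
wrist_force: [-2.8, -0.6, 6.2]
finger_gap: 0.0001
```

```bash
python3 -m inch '[[[0,1,0,0],[0,1,0,0],[0,1,0,0]]]'; python3 -m inch '[[[0,1,0,0],[0,1,0,0]]]'; python3 - <<'E'
from h import *
cv2.imwrite("pics/s28.png",env.read_camera("side")); crop("pics/s28.png","pics/s28c.png",180,180,400,330,3.6)
E
```

```text
clock: 35.7
tcp_pos: [0.4972, 0.0483, 0.0416]
orientation: [0.502, -0.502, 0.498, -0.498]
wrist_force: [-4.5, 0.6, 13.8]
finger_gap: 0.0004
clock: 35.9
tcp_pos: [0.4973, 0.0483, 0.0415]
orientation: [0.502, -0.502, 0.497, -0.498]
wrist_force: [-7.5, -0.4, 21.2]
finger_gap: -0.0002
```

View pics/s28c.png

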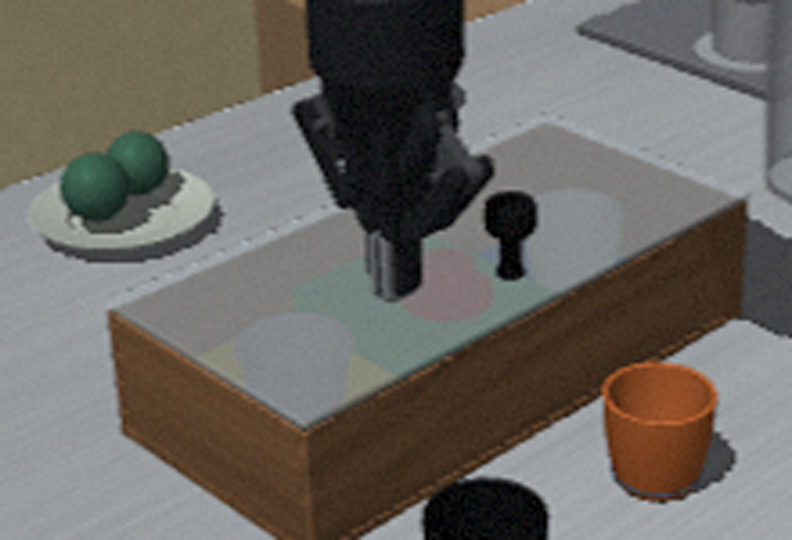

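The lid lies flush on the rim (corners at crop (110,312), (305,430), (745,203)), with a hard stop at 21 N. Lifting off and backing away to check.

```bash
python3 -m inch '[[[0,-5,0,0],[0,-20,0,0],[0,-60,0,0],[0,-110,0,0],[0,-160,0,0],[0,-200,0,0],[0,-200,0,0]]]'; python3 -m inch '[[[-280,-20,0,0],[-280,-20,0,0],[-280,-20,0,0],[-280,-20,0,0],[-280,-20,0,0],[-280,-20,0,0],[-280,-20,0,0],[-280,-20,0,0]]]'; python3 - <<'E'
from h import *
cv2.imwrite("pics/s29.png",env.read_camera("side")); crop("pics/s29.png","pics/s29c.png",180,180,400,330,3.6)
cv2.imwrite("pics/t29.png",env.read_camera("top")); crop("pics/t29.png","pics/t29c.png",220,150,430,270,3.8)
E
```

```text
clock: 36.65
tcp_pos: [0.5004, 0.0481, 0.2452]
orientation: [0.504, -0.5, 0.495, -0.501]
wrist_force: [0.5, -0.0, -0.6]
finger_gap: 0.0
clock: 37.45
tcp_pos: [0.4943, 0.3286, 0.2578]
orientation: [-0.502, 0.503, -0.498, 0.498]
wrist_force: [0.1, -0.1, 0.9]
finger_gap: -0.0001
```

View pics/s29c.png

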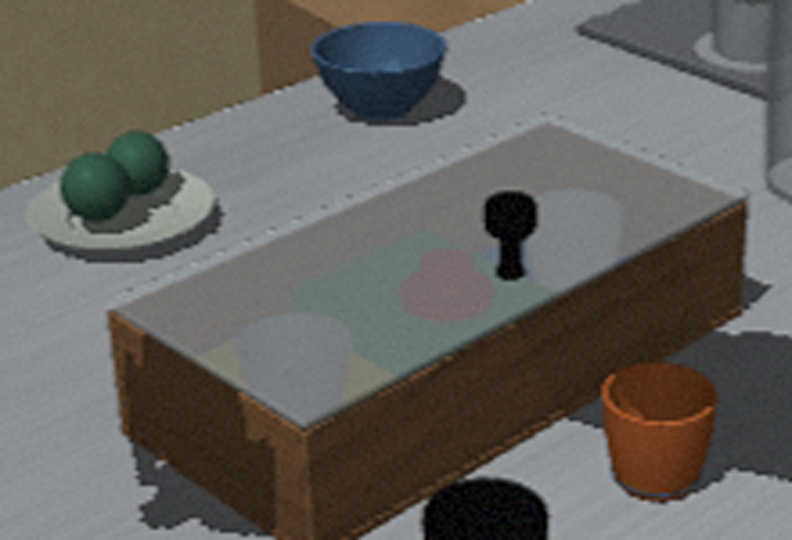

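View pics/t29c.png

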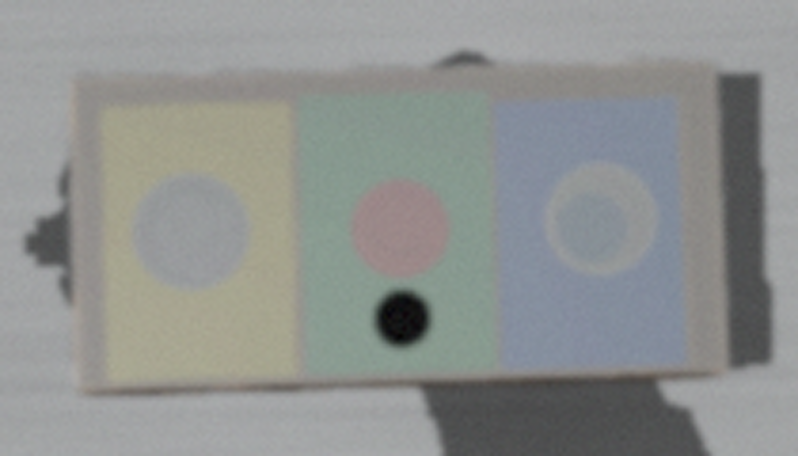

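```bash
python3 - <<'E'
from h import *
T=lambda u,v,z:ray("top",(u+.5)/3.8-.5+220,(v+.5)/3.8-.5+150,z).round(4)
print("str",T(190,232,.064),"want .5201 .0967","stop",T(400,228,.053),"want .5215 -.0083","cup",T(602,218,.062),"want .5229,-.1133")
s=env.get_state(); print(s["qvel"].round(3),s["wrist_force"].round(1)); print(env.hand_in())
E
```

```text
str [0.5214 0.0984 0.064 ] want .5201 .0967 stop [ 0.5227 -0.0094  0.053 ] want .5215 -.0083 cup [ 0.525  -0.1133  0.062 ] want .5229,-.1133
[-0.015 -0.01  -0.001  0.002  0.002  0.003] [ 0.8 -1.  -0.4]
the job is handed in; nothing more can be done
None
```

The swap is done, and I handed the job in at about 37.6 s of the 134 s allowed. I moved the stopper to the yellow pad for the time being, the cup to blue and the stopper to green. Then I put the strainer on yellow and pushed the lid down from behind until it hit a firm stop (21 N push, no further travel).

**Last checks:** In the last pictures the cup, stopper and strainer stand upright, each about 2 mm or less from its pad centre. The lid lies flush on the rim. The arm was clear of everything, and I never touched the jug or the black and orange cups.

**What disagreed:** The reported tool height was about 40 mm lower than where the fingertips appeared in the pictures. My first close on the stopper met nothing because of this. From then on I set heights from the side picture and the contact force.

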